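# Hang the second reference panel beside the first and swing the hook arm back

### The arm

A 6-joint arm with a two-finger parallel gripper is mounted at the origin on the work surface. World frame = base frame: x ahead of the robot, y to its left, z up, the work surface at z = 0. Lengths are in mm, angles in rad, forces in N, time in s.
With the tool pointing down it reaches from about 350 to 875 mm from the base axis. Payload 4.2 kg.
Tool frame: the origin (TCP) lies where the fingers leave the gripper's body, on its centre line; the fingertips stand 73 mm ahead of it and the grasp point (between the pads) lies 54 mm ahead of it; z points along the fingers, y is the direction in which the jaws open and shut (so a half turn about z gives the same grasp; the last joint's range is limited). The gripper opens to 85 mm and grips with 20 to 120 N. Pads are 22 mm wide; open, the fingers measure 114 mm over their backs; the gripper's body (76 mm by 85 mm) begins 54 mm behind the grasp point. The pads swing forward as they close: fully open they stand 13 mm farther back than shut.
Start: joints at [1.466, 0.385, 0.008, 0, -1.194, -0.259], TCP at [222.36, 584.085, 303.912] pointing down, gripper open.
Joint ranges: [-3.14, 3.14], [-1.21, 2.06], [-1.07, 1.41], [-3.16, 2.05], [-2.99, -0.16], [-3.1, 3.1]. Speed limits (rad/s): [2.79, 2.79, 3.14, 3.14, 3.14, 3.14].

### API

Orientations are given as a unit quaternion [x, y, z, w].
In Python, from bench import arm gives the robot as it stands.
- The arm moves only by the tool apply_moves, never from a script. Its argument "increments" is a list that holds one entry, the list of rows, each a list of 7 numbers: the shift along the tool's x, y, z scaled (see below), then the turn, a rotation vector about the tool's x, y, z scaled (see below), then the gripper's target within -1 to 1 (fully open at 1, half-way at 0, shut at -1). A call has 1 to 10 rows; each row is the pose to reach, as a shift and turn from the pose commanded when the call began, along the tool's axes at that moment; what a row does not reach only later rows make up. The controller multiplies each number of a shift by 100 mm and each number of a turn by 0.5 rad. A row lasts 1/10 s, in which the tool goes at most 50 mm and 8.59 degrees, less where a joint would pass 70% of its speed; a pose out of reach is approached as far as the arm can. A call with a number of a shift or a turn outside -1 to 1 is refused whole. A call with a gripper value outside its range is refused whole. The fingers move at their own pace and stop on an object; the grip force is fixed at half the most. Time passes only in rows, so rows that repeat a pose let the fingers close. It gives the time, the measured TCP pose, the force and the opening at its end, in the units of the state.
- arm.read_state(): the state, without advancing time (a new reading comes with each control period).
- arm.get_image(name): name is "side" or "top" or "wrist"; returns a dict with "img" (420x560x3 uint8, red, green, blue), "fx", "fy", "cx", "cy" (pixels), "pose" (4x4, takes a point from camera to world coordinates). Camera axes: x right, y up, looking along -z (the intrinsics and any distortion apply to the point x, -y, -z); pixel columns grow to the right and rows downward; lengths in mm; the calibration is good to about 2 mm. The wrist camera is an equidistant fisheye: a pixel r from the principal point sees the ray r / f radians off the axis. A picture is of the moment at which its call begins. There is no depth.
- arm.job_done(): hands the job in, once; it reports no verdict.
Trained networks look in a picture, given as the dict that the camera call returned (one of the last four; its "shot" number tells which), for a name from the list of things; names that differ only in an ending like _2 or _b are one class to them, and where a whole thing is asked for, a point or a joint stands for the part that bears it (a point fixed in the world has none). Each returns a list of dicts, best first, with "conf" (0 to 1); they miss things now and then, are a little off and sometimes report something else, mostly with a low value. They report only what shows in the picture. A call takes as long as a camera call. They do not tell look-alikes from the thing itself.
- arm.outline_of(label, picture): "pixels" (420x560 bool, what is visible of it) and "box" ([centre column, centre row, width, height] in pixels, round what is visible of it).
- arm.mark_of(label, picture): "at" ([column, row] in pixels: a listed point, or the origin of a listed thing).
The state is a dict: "clock": time; "joints": joint angles; "joint_vel": joint speeds; "joint_efforts": joint torques, N m; "position": TCP position; "ee_rot": TCP orientation; "contact_force": force on the tool from outside, world axes, zero at the start; "wrist_torque": the same for the moment, N m; "gripper_width": finger opening in mm.
Only numpy, scipy, OpenCV 4.12 (cv2) and the standard library are available. Lean on these libraries where they do the work, as an engineer would, in place of code of your own. Each camera call takes 0.05 s, during which the arm holds its last target.

### The job

Imaging is finished: lift the square reference panel with the hanging eye out of its slotted block and hang it on the stand's hook arm, beside the round panel that already hangs there, setting it down gently and letting go. Then gently swing the arm, with both panels still hanging on it, fully back (away from the robot) against its stop, and leave both hanging at rest. Do not knock the round panel off the arm, and leave the plain plate, the pots, the bottle and the jar where they stand.

Things in the scene. Friction and masses are not known exactly. Their poses are not given: they have to be found in the camera images.
- ref_center (a point): The square reference panel to be hung: aluminium, 6 mm thick, 84 mm wide, 168 mm tall over all, about 0.18 kg (varies). This point is its centre, 84 mm over its lower edge; x is normal to the panel, y along its width, z up. Front and back alike. Solid face 0 to 78 mm up, then the open eye, then the grip tab. At the start it stands upright in holder_a, 8 mm over the table.
- ref_tab (a point): Middle of the square panel's grip tab, 66 mm above ref_center, same axes: flat, 32 mm wide (y), 6 mm thick (x), reaching 18 mm above and below this point. Grip it here across its thickness. The eye's apex is 24 mm below: fingertips reaching further down would meet the hook arm.
- ref_eye (a point): The apex of the square panel's eye, mid-thickness, 42 mm above ref_center, same axes. The eye is a window 44 mm wide between 10 mm straps, reaching 48 mm down from this point to the face plate; its roof is an inverted V that falls away 24 degrees to each side. Hanging on the arm, the apex rests 5.5 mm above the arm's centreline.
- disc_center (a point): The round reference panel that already hangs on the arm: a 72 mm disc, 6 mm thick, with the same kind of straps, eye and tab; 156 mm tall; about 0.13 kg. This point is half-way up, 36 mm below the apex of its eye; its tab ends 78 mm above it. x is normal to the disc (along the arm), z up.
- disc_eye (a point): The point under the apex of the round panel's eye, 36 mm above disc_center; it starts 45 to 75 mm out from the arm's pivot.
- boom_axis (a point): Pivot of the hook arm, a level steel bar 10 mm thick: on the axis of the stand's post, at the bar's centreline (190 mm over the table). The frame turns with the arm: x points along it to its free end, z up. Collar radius 18 mm; post and collar rise 12 mm above the centreline. The stand's base is 130 x 130 x 14 mm, fixed.
- boom_tip (a point): Where the bar turns up at its free end, on its centreline, 195 mm from the pivot; same axes as boom_axis. The upturned end rises to 16 mm above the centreline and ends 207 mm from the pivot; a panel must be threaded over it.
- boom (a joint): Swing of the hook arm about the post, rad: starts at 0, grows counter-clockwise seen from above (free end away from the robot) to the stop at 0.85, fully back. It moves stiffly (about 0.22 N m of friction, so 1 to 2 N at its tip) and stays where it is left. Jerky pushing sets the panels swinging; they take a second or two to come to rest.
- holder_a: The fixed black slotted block, 64 x 110 mm and 30 mm high, in which the square reference panel stands. Origin: centre of its underside. The slot is 8 mm wide (x), 88 mm long (y), 22 mm deep (floor 8 mm over the table).
- holder_b: A like fixed block that holds the plain plate (bystander). Origin: centre of its underside.
- blank_center (a point): Bystander: plain aluminium plate without an eye, 84 wide, 110 tall, 6 mm thick, upright in holder_b. The point is its centre.
- pot_a: Bystander: seedling pot, 66 mm wide, 62 mm high (leaves to 90 mm). Origin: centre of its underside.
- pot_b: Bystander: smaller seedling pot, 56 mm wide, 55 mm high (leaves to 85 mm). Origin: centre of its underside.
- bottle: Bystander: clear bottle, 64 mm wide, 170 mm high. Origin: centre of its underside.
- jar: Bystander: glass jar, 60 mm wide, 48 mm high. Origin: centre of its underside.
Mind the look-alikes: they are no part of the job. What is shaped like the part that bears ref_center but blue, pink or purple is not meant.

How it is judged:
By the outcome, as a careful person would: the job done as asked, in the order asked, and still so for the second after the job is handed in, with the robot touching nothing.
It also fails if it takes over 67 s, if anything falls off the work surface, if the arm or the gripper's body presses on something with over 40 N, if the wrist force passes 120 N, or if a joint passes its speed limit or range.

## Working session

There is one attempt and no reset: what is moved stays moved. The work goes in short steps, Python scripts to look and compute and a tool call to move; the robot and the scene stay as the last step left them, time stands still between calls to the robot, and variables do not carry over. Pictures are saved under pics/ and viewed, and the job is handed in when it is done.

Besides the shell and the picture viewer there is one more tool, called after "Request:" by a JSON object that holds its "fn" and its "kwargs", one argument or row to a line. apply_moves: Moves the arm, as the interface text tells. Shifts and turns lie within -1 to 1; 1 stands for 100 mm of shift or 0.5 rad of turn. Its arguments: {"type":"object","properties":{"increments":{"type":"array"}},"required":["increments"]}

```bash
ls; mkdir -p pics; python3 - <<'E'
from bench import arm
import cv2
s=arm.read_state(); print(s)
for n in ("side","top","wrist"):
    p=arm.get_image(n); cv2.imwrite(f"pics/{n}0.png",p["img"][:,:,::-1]); print(n,p["fx"],p["fy"],p["cx"],p["cy"],p["pose"],p.keys())
E
```

```text
pics
{'clock': 0.0, 'joints': array([ 1.46557663e+00,  3.85580205e-01,  6.59945422e-03, -4.97670082e-04,
       -1.19398991e+00, -2.58583068e-01]), 'joint_vel': array([-0.00064185, -0.0005585 ,  0.00180681, -0.00014488,  0.00129392,
        0.00081137]), 'joint_efforts': array([-1.90535196e-03, -3.92293954e+01,  1.88408178e+01,  4.18631852e+00,
       -4.52825203e-03,  7.77508831e-06]), 'position': array([222.22797225, 583.6967251 , 302.79700394]), 'ee_rot': array([ 9.83484291e-01, -1.80990095e-01, -1.47314455e-04,  1.10168960e-03]), 'contact_force': array([-0.14709443,  0.49647898, -0.02666111]), 'wrist_torque': array([-0.02977279, -0.03994749,  0.00552303]), 'gripper_width': 85.22775400625837}
side 415.14243328857356 415.14243328857356 281.55530582502786 208.39801528942976 [[ 9.66175243e-01  1.30990200e-01 -2.22141774e-01  2.80144535e+02]
 [-2.57835487e-01  5.07777057e-01 -8.21999587e-01 -8.72717637e+02]
 [ 5.12460598e-03  8.51471684e-01  5.24375543e-01  6.98888594e+02]
 [ 0.00000000e+00  0.00000000e+00  0.00000000e+00  1.00000000e+00]] dict_keys(['img', 'fx', 'fy', 'cx', 'cy', 'pose', 'shot'])
top 438.2779334637636 438.2779334637636 293.8910954178721 213.8225208856675 [[-6.56680232e-03  9.96814707e-01 -7.94815573e-02  4.14123022e+02]
 [-9.99812853e-01 -7.99134402e-03 -1.76181235e-02 -3.12400969e+01]
 [-1.81971690e-02  7.93509878e-02  9.96680633e-01  1.52037903e+03]
 [ 0.00000000e+00  0.00000000e+00  0.00000000e+00  1.00000000e+00]] dict_keys(['img', 'fx', 'fy', 'cx', 'cy', 'pose', 'shot'])
wrist 325.19226210127806 325.19226210127806 272.89660287220806 206.9952348877626 [[-3.55070604e-01  8.88966290e-01  2.89246958e-01  2.96823533e+02]
 [-9.34834851e-01 -3.38619791e-01 -1.06866451e-01  5.55776432e+02]
 [ 2.94407139e-03 -3.08343272e-01  9.51270602e-01  3.73438817e+02]
 [ 0.00000000e+00  0.00000000e+00  0.00000000e+00  1.00000000e+00]] dict_keys(['img', 'fx', 'fy', 'cx', 'cy', 'pose', 'shot'])
```

View pics/side0.png

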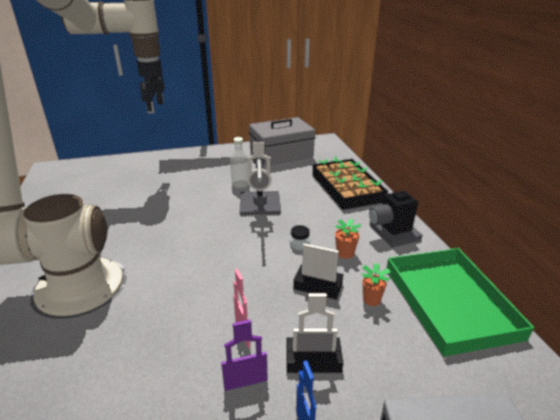

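View pics/top0.png

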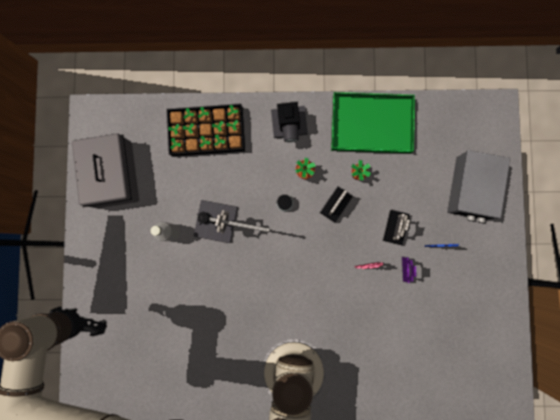

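View pics/wrist0.png

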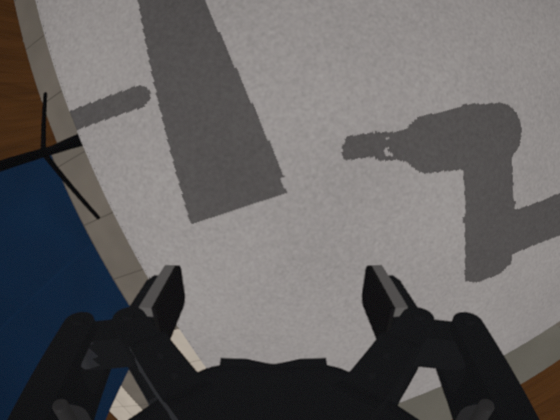

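```bash
cat > h.py <<'E'
from bench import arm
import cv2, numpy as np
from scipy.optimize import least_squares
from scipy.spatial.transform import Rotation as R
def ray(p,uv,fish=False):
    u,v=uv; x=(u-p["cx"])/p["fx"]; y=(v-p["cy"])/p["fy"]
    if fish:
        r=np.hypot(x,y); d=np.array([x/r*np.sin(r),-y/r*np.sin(r),-np.cos(r)]) if r>0 else np.array([0,0,-1.])
    else: d=np.array([x,-y,-1.])
    d/=np.linalg.norm(d); T=p["pose"]; return T[:3,3],T[:3,:3]@d
def proj(p,X,fish=False):
    T=p["pose"]; c=T[:3,:3].T@(np.asarray(X,float)-T[:3,3]); x,y,z=c[0],-c[1],-c[2]
    if fish:
        rr=np.hypot(x,y); th=np.arctan2(rr,z); x,y=x/rr*th,y/rr*th
    else: x,y=x/z,y/z
    return np.array([p["cx"]+p["fx"]*x,p["cy"]+p["fy"]*y])
def onplane(p,uv,z,fish=False):
    o,d=ray(p,uv,fish); return o+d*(z-o[2])/d[2]
def tri(obs):
    A=np.zeros((3,3));b=np.zeros(3)
    for p,uv,f in obs:
        o,d=ray(p,uv,f); M=np.eye(3)-np.outer(d,d); A+=M;b+=M@o
    X=np.linalg.solve(A,b)
    return X,[np.linalg.norm(proj(p,X,f)-uv) for p,uv,f in obs]
def save(p,name,box=None,scale=1):
    im=p["img"][:,:,::-1]
    if box: x0,y0,x1,y1=box; im=im[y0:y1,x0:x1]
    if scale!=1: im=cv2.resize(im,None,fx=scale,fy=scale,interpolation=cv2.INTER_CUBIC)
    cv2.imwrite("pics/"+name,im)
E
python3 - <<'E'
from h import *
S=arm.get_image("side"); T=arm.get_image("top")
print(S["shot"],T["shot"])
for l in ["ref_center","ref_tab","ref_eye","disc_center","disc_eye","boom_axis","boom_tip","holder_a","blank_center","pot_a","bottle","jar"]:
    for n,p in(("S",S),("T",T)):
        print(l,n,[(np.round(m["at"],1).tolist(),round(m["conf"],2)) for m in arm.mark_of(l,p)][:4])
print(arm.read_state()["clock"])
save(S,"sc.png",(180,130,400,380),3); save(T,"tc.png",(180,180,440,290),3)
E
```

```text
4 5
ref_center S [([245.3, 355.6], 0.97), ([314.2, 324.2], 0.94), ([305.6, 402.1], 0.74), ([239.4, 306.3], 0.57)]
ref_center T [([399.4, 226.9], 0.8), ([405.3, 271.8], 0.67), ([369.6, 264.4], 0.52), ([404.9, 224.4], 0.52)]
ref_tab S [([239.7, 323.6], 0.8), ([236.9, 285.4], 0.79), ([317.5, 299.4], 0.78)]
ref_tab T [([412.1, 270.7], 0.66), ([406.2, 224.5], 0.65), ([450.5, 245.9], 0.65), ([369.8, 268.1], 0.6)]
ref_eye S [([242.7, 337.0], 0.89), ([236.9, 291.9], 0.81), ([315.2, 307.0], 0.8), ([310.2, 386.7], 0.77)]
ref_eye T [([404.0, 224.3], 0.72), ([414.9, 268.9], 0.72), ([446.9, 247.1], 0.49), ([373.1, 267.0], 0.47)]
disc_center S [([257.7, 168.8], 0.58)]
disc_center T [([223.8, 222.5], 0.45)]
disc_eye S [([257.2, 155.3], 0.97)]
disc_eye T [([221.1, 220.5], 0.76)]
boom_axis S []
boom_axis T [([202.0, 218.7], 0.85)]
boom_tip S [([260.3, 182.9], 0.67)]
boom_tip T [([265.0, 227.2], 0.53)]
holder_a S [([312.9, 359.2], 0.9), ([318.3, 287.6], 0.63)]
holder_a T [([333.9, 205.6], 0.86), ([393.0, 229.3], 0.59), ([355.5, 174.2], 0.26), ([222.1, 222.0], 0.16)]
blank_center S [([318.0, 265.9], 0.58)]
blank_center T [([338.4, 202.6], 0.54), ([304.9, 167.9], 0.34)]
pot_a S [([372.8, 299.1], 0.8), ([345.4, 252.8], 0.77)]
pot_a T [([304.9, 172.1], 0.84), ([361.8, 173.0], 0.82)]
bottle S [([237.0, 183.3], 0.69)]
bottle T [([165.5, 230.6], 0.87), ([392.6, 228.3], 0.25)]
jar S [([301.1, 244.7], 0.58)]
jar T [([285.1, 206.1], 0.65)]
1.45
```

View pics/sc.png

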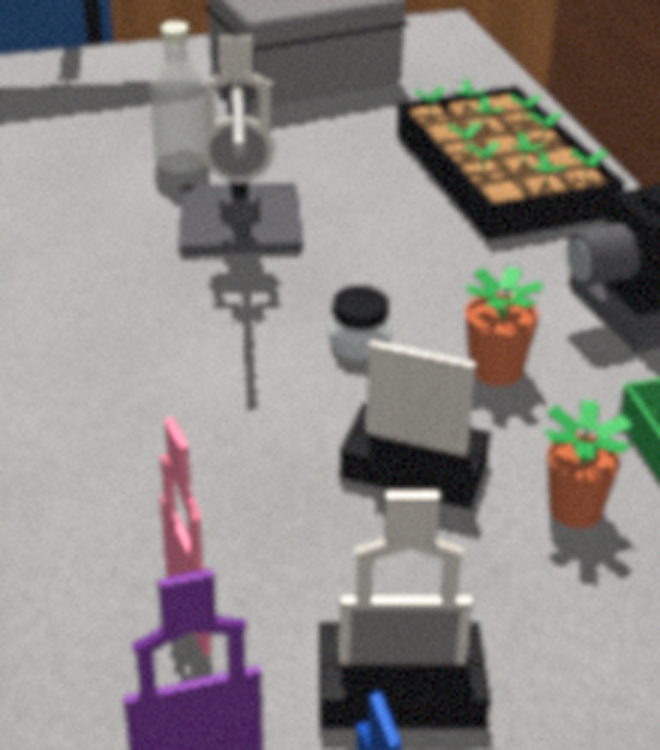

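View pics/tc.png

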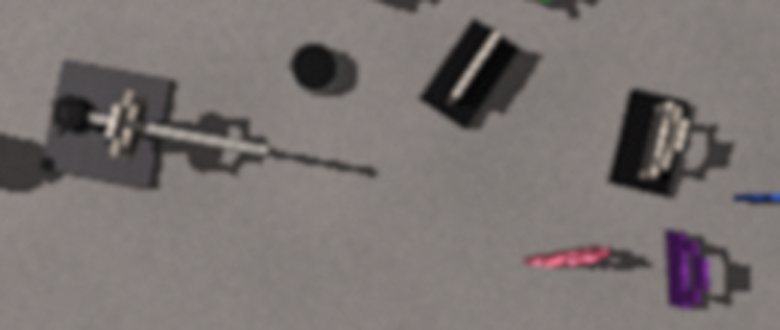

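```bash
python3 - <<'E'
from h import *
S=arm.get_image("side"); T=arm.get_image("top")
for n,a,b in [("ref_center",(314.2,324.2),(399.4,226.9)),("tab",(317.5,299.4),(406.2,224.5)),("eye",(315.2,307),(404,224.3)),("disc_eye",(257.2,155.3),(221.1,220.5)),("disc_c",(257.7,168.8),(223.8,222.5)),("tip",(260.3,182.9),(265,227.2)),("hA",(312.9,359.2),(393,229.3)),("blank",(318,265.9),(338.4,202.6)),("bottle",(237,183.3),(165.5,230.6)),("jar",(301,244.7),(285,206))]:
    X,r=tri([(S,a,0),(T,b,0)]); print(n,X.round(1),np.round(r,1))
print("axis T z190",onplane(T,(202,218.7),190),"tip T",onplane(T,(265,227.2),190), "ref tab T z158", onplane(T,(406.2,224.5),158))
E
```

```text
ref_center [ 485.1 -348.6   94.7] [1.4 0.8]
tab [ 487.7 -354.   163.6] [0.7 0.4]
eye [ 487.4 -351.5  142.5] [0.5 0.3]
disc_eye [500.3 213.1 198.4] [0.3 0.3]
disc_c [498.6 212.2 155.5] [0.4 0.3]
tip [479.9  81.5 178.6] [0.3 0.2]
hA [ 484.2 -349.2   -5.6] [2.6 1.5]
blank [ 565.7 -153.8   65.9] [0.3 0.2]
bottle [475.3 448.6 -12.1] [1.5 1.6]
jar [571.3  24.4  -1.6] [3.  2.4]
axis T z190 [507.52092276 273.09996735 190.        ] tip T [480.10028622  80.4389779  190.        ] ref tab T z158 [ 486.79134071 -354.95639368  158.        ]
```

Request:
{"fn": "apply_moves", "kwargs": {
  "increments": [
    [[0.2,0.26,-0.1,0,0,0,1],[0.42,0.54,-0.2,0,0,0,1],[0.62,0.79,-0.29,0,0,0,1]]
  ]
}}

```text
clock: 1.85
position: [252.4, 487.0, 333.2]
ee_rot: [0.984, -0.181, 0.0, 0.0]
contact_force: [-0.6, 0.3, -0.1]
gripper_width: 85.2
```

Request:
{"fn": "apply_moves", "kwargs": {
  "increments": [
    [[0.2,0.26,-0.1,0,0,0,1],[0.42,0.54,-0.2,0,0,0,1],[0.62,0.79,-0.29,0,0,0,1]]
  ]
}}

```text
clock: 2.15
position: [282.3, 390.7, 362.6]
ee_rot: [0.984, -0.181, 0.0, -0.0]
contact_force: [0.7, 0.4, 0.1]
gripper_width: 85.6
```

Request:
{"fn": "apply_moves", "kwargs": {
  "increments": [
    [[0.2,0.26,-0.1,0,0,0,1],[0.42,0.54,-0.2,0,0,0,1],[0.62,0.79,-0.29,0,0,0,1]]
  ]
}}

```text
clock: 2.45
position: [312.0, 294.8, 391.7]
ee_rot: [0.984, -0.181, 0.0, -0.0]
contact_force: [1.6, 0.8, 0.4]
gripper_width: 85.5
```

Request:
{"fn": "apply_moves", "kwargs": {
  "increments": [
    [[0.2,0.26,-0.1,0,0,0,1],[0.42,0.54,-0.2,0,0,0,1],[0.62,0.79,-0.29,0,0,0,1],[0.62,0.79,-0.29,0,0,0,1]]
  ]
}}

```text
clock: 2.85
position: [342.2, 198.1, 421.8]
ee_rot: [0.983, -0.183, 0.001, -0.002]
contact_force: [0.4, 0.5, 0.6]
gripper_width: 85.1
```

```bash
python3 - <<'E'
from h import *
W=arm.get_image("wrist"); save(W,"w1.png")
for l in ["disc_center","disc_eye","boom_axis","boom_tip"]:
    print(l,[(np.round(m["at"],1).tolist(),round(m["conf"],2), onplane(W,m["at"],{"disc_eye":195.5,"disc_center":159.5}.get(l,190),1).round(1)) for m in arm.mark_of(l,W)][:4])
import pickle; pickle.dump(W,open("W1.pkl","wb"))
s=arm.read_state();print(s["clock"],s["position"],s["ee_rot"])
E
```

```text
disc_center [([200.9, 45.7], 0.69, array([503.5, 215.4, 159.5]))]
disc_eye [([194.5, 41.2], 0.66, array([500.7, 214.3, 195.5]))]
boom_axis [([140.2, 56.9], 0.96, array([512.6, 269.9, 190. ]))]
boom_tip [([344.3, 16.7], 0.66, array([474.9,  77.1, 190. ]))]
3.1 [341.47335165 201.10885876 419.44414428] [ 9.83588917e-01 -1.80423474e-01 -2.97231090e-04  3.52132063e-04]
```

View pics/w1.png

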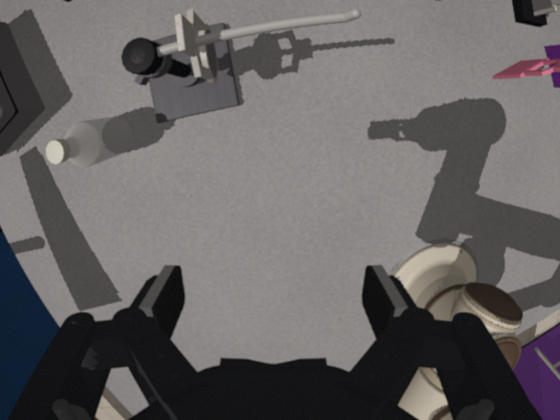

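Request:
{"fn": "apply_moves", "kwargs": {
  "increments": [
    [[0.2,0.28,0,0,0,0,1],[0.43,0.6,0,0,0,0,1],[0.66,0.93,0,0,0,0,1]]
  ]
}}

```text
clock: 3.4
position: [370.4, 90.1, 419.5]
ee_rot: [0.984, -0.179, -0.0, 0.0]
contact_force: [0.2, -0.9, -0.5]
gripper_width: 85.4
```

Request:
{"fn": "apply_moves", "kwargs": {
  "increments": [
    [[0.2,0.28,0,0,0,0,1],[0.43,0.6,0,0,0,0,1],[0.66,0.93,0,0,0,0,1]]
  ]
}}

```text
clock: 3.7
position: [399.2, -20.8, 419.6]
ee_rot: [0.984, -0.18, -0.0, 0.0]
contact_force: [0.9, 0.5, 0.4]
gripper_width: 85.2
```

Request:
{"fn": "apply_moves", "kwargs": {
  "increments": [
    [[0.2,0.28,0,0,0,0,1],[0.43,0.6,0,0,0,0,1],[0.66,0.93,0,0,0,0,1]]
  ]
}}

```text
clock: 4.0
position: [428.2, -131.4, 419.4]
ee_rot: [0.984, -0.18, -0.0, 0.0]
contact_force: [0.8, -0.0, -0.4]
gripper_width: 85.2
```

Request:
{"fn": "apply_moves", "kwargs": {
  "increments": [
    [[0.2,0.28,0,0,0,0,1],[0.43,0.6,0,0,0,0,1],[0.66,0.93,0,0,0,0,1]]
  ]
}}

```text
clock: 4.3
position: [457.1, -241.8, 419.2]
ee_rot: [0.984, -0.18, -0.001, -0.0]
contact_force: [1.3, 0.4, 0.7]
gripper_width: 85.1
```

Request:
{"fn": "apply_moves", "kwargs": {
  "increments": [
    [[0.25,0.35,0,0,0,0,1],[0.5,0.7,0,0,0,0,1],[0.66,0.93,0,0,0,0,1],[0.66,0.93,0,0,0,0,1]]
  ]
}}

```text
clock: 4.7
position: [486.1, -353.6, 417.0]
ee_rot: [0.983, -0.182, -0.002, -0.0]
contact_force: [-0.4, 0.9, -0.9]
gripper_width: 85.3
```

```bash
python3 - <<'E'
from h import *
W=arm.get_image("wrist"); save(W,"w2.png")
for l in ["ref_center","ref_tab","ref_eye","holder_a"]:
    print(l,[(np.round(m["at"],1).tolist(),round(m["conf"],2), onplane(W,m["at"],{"ref_center":92,"ref_tab":158,"ref_eye":134,"holder_a":0}[l],1).round(1)) for m in arm.mark_of(l,W)][:4])
s=arm.read_state();print(s["clock"],s["position"],s["ee_rot"])
E
```

```text
ref_center [([273.0, 168.3], 0.86, array([ 486.4, -354.1,   92. ])), ([387.0, 177.7], 0.85, array([ 423.8, -488.6,   92. ])), ([322.8, 254.6], 0.77, array([ 351.1, -375.2,   92. ])), ([238.2, 273.5], 0.6, array([ 365.3, -255.7,   92. ]))]
ref_tab [([232.8, 298.7], 0.88, array([ 367.4, -256.1,  158. ])), ([407.8, 185.5], 0.8, array([ 429.7, -492.2,  158. ])), ([270.5, 180.9], 0.65, array([ 487.2, -351.5,  158. ]))]
ref_eye [([401.4, 182.1], 0.84, array([ 427. , -493.3,  134. ])), ([332.6, 266.9], 0.69, array([ 352.2, -382.3,  134. ])), ([269.7, 175.6], 0.59, array([ 487.9, -350.6,  134. ])), ([234.7, 290.9], 0.57, array([ 363.7, -254.4,  134. ]))]
holder_a [([134.6, 159.1], 0.91, array([ 566.3, -146.5,    0. ]))]
4.95 [ 484.89069622 -350.19425127  420.10731626] [ 9.83671973e-01 -1.79970670e-01  6.89108174e-05 -4.40250990e-05]
```

View pics/w2.png

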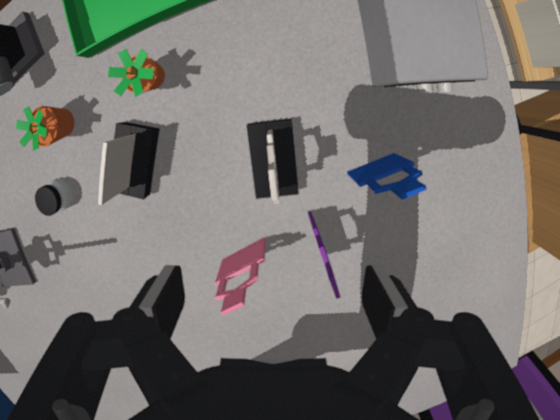

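```bash
python3 - <<'E'
from h import *
W=arm.get_image("wrist"); save(W,"w3.png",(225,105,325,215),7)
T=[m for m in arm.outline_of("ref_center",W)]
for m in T: print(m["conf"],m["box"])
h=arm.outline_of("holder_a",W)
for m in h: print(m["conf"],m["box"])
import pickle; pickle.dump((W,T,h),open("W2.pkl","wb"))
E
```

```text
0.89 [275.1, 165.2, 9.6, 76.3]
0.89 [325.5, 253.0, 34.7, 88.4]
0.77 [242.0, 276.1, 53.4, 76.8]
0.66 [386.8, 175.3, 80.1, 45.6]
0.69 [275.2, 159.7, 48.7, 77.9]
0.66 [139.9, 162.0, 47.9, 80.6]
```

View pics/w3.png

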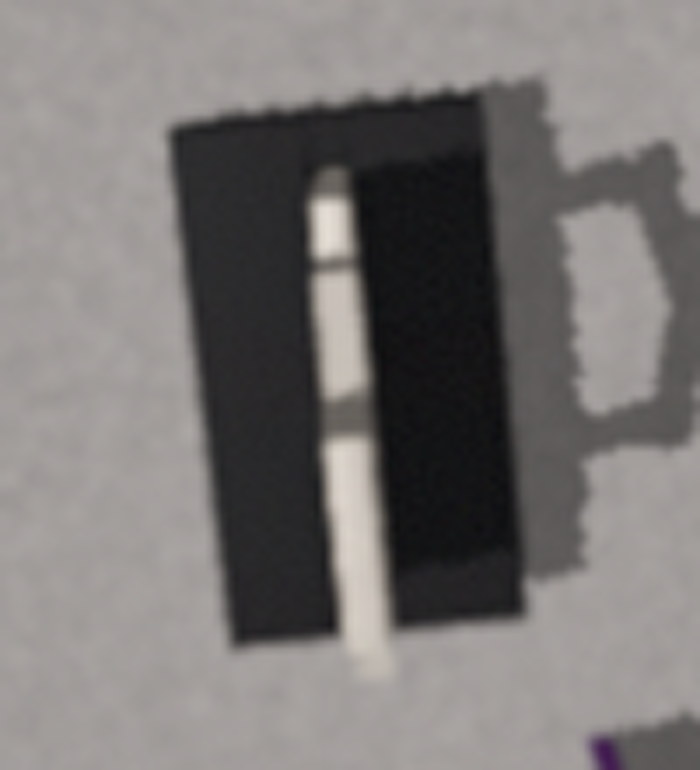

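```bash
python3 - <<'E'
from h import *
import pickle
W,T,h=pickle.load(open("W2.pkl","rb"))
m=T[0]["pixels"]; hm=h[0]["pixels"]
def pts(x,y,yaw,L):
    c,s=np.cos(yaw),np.sin(yaw)
    return np.array([[x+c*a-s*b,y+s*a+c*b,z] for a,b,z in L])
def fillh(img,P):
    q=np.array([proj(W,p,1) for p in P],np.float32)
    hull=cv2.convexHull(q); cv2.fillConvexPoly(img,np.round(hull*16).astype(np.int32),1,shift=4)
def box(a,b,z0,z1,b0=0): return [(i*a/2,b0+j*b/2,k) for i in(-1,1) for j in(-1,1) for k in(z0,z1)]
up=4
def sil(v,which):
    img=np.zeros((420,560),np.uint8)
    x,y,yaw=v
    if which=="holder": Bs=[box(64,110,0,30)]+PB
    else: Bs=PB
    for B in Bs: fillh(img,pts(x,y,yaw,B))
    return img>0
PB=[box(6,84,8,86),box(6,10,86,130,27),box(6,10,86,130,-27),box(6,64,130,140),box(6,32,140,176)]
from scipy.optimize import minimize
for which,tgt in (("panel",m),("holder",hm|m)):
    f=lambda v:1-(sil(v,which)&tgt).sum()/(sil(v,which)|tgt).sum()
    best=None
    for y0 in np.linspace(0.9,1.5,7):
        r=minimize(f,[487,-352,y0],method="Nelder-Mead",options=dict(initial_simplex=[[487,-352,y0],[490,-352,y0],[487,-349,y0],[487,-352,y0+.08]]))
        if best is None or r.fun<best.fun:best=r
    print(which,best.x.round(3),best.fun)
for c in [(170,125),(480,92),(232,645),(525,615)]:
    uv=(225+c[0]/7-.4,105+c[1]/7-.4); print(onplane(W,uv,30,1)[:2].round(1),onplane(W,uv,0,1)[:2].round(1))
E
```

```text
panel [ 487.736 -354.095    1.302] 0.08840864440078589
holder [ 486.296 -353.389    1.307] 0.055932203389830515
[ 548.4 -338.4] [ 547.6 -335.8]
[ 532.6 -398.9] [ 530.9 -400.2]
[ 442.4 -310.5] [ 434.8 -306.1]
[ 426.8 -370.5] [ 418.1 -370.1]
```

Request:
{"fn": "apply_moves", "kwargs": {
  "increments": [
    [[0.01,0.01,0.2,0,0,-0.06,1],[0.03,0.02,0.55,0,0,-0.14,1],[0.03,0.02,0.85,0,0,-0.19,1],[0.03,0.02,1,0,0,-0.19,1],[0.03,0.02,1,0,0,-0.19,1]]
  ]
}}

```text
clock: 5.6
position: [485.8, -353.4, 317.5]
ee_rot: [0.991, -0.134, -0.002, -0.001]
contact_force: [-1.0, 1.1, 1.0]
gripper_width: 85.3
```

```bash
python3 - <<'E'
from h import *
W=arm.get_image("wrist"); save(W,"w4.png")
print([(np.round(m["at"],1).tolist(),round(m["conf"],2), onplane(W,m["at"],158,1).round(1)) for m in arm.mark_of("ref_tab",W)][:4])
s=arm.read_state();print(s["clock"],s["position"],R.from_quat(s["ee_rot"]).as_matrix().round(3))
# predicted tab top corners
n=np.array([np.cos(1.304),np.sin(1.304)]);w=np.array([-n[1],n[0]])
for a in(-3,3):
  for b in(-16,16):
    X=np.r_[np.array([487,-353.5])+a*n+b*w,176]; print(a,b,proj(W,X,1).round(1))
E
```

```text
[([209.1, 349.6], 0.87, array([ 367.5, -257.6,  158. ])), ([272.1, 212.8], 0.85, array([ 485.7, -352.6,  158. ])), ([446.1, 230.8], 0.76, array([ 430.7, -490.3,  158. ])), ([334.7, 335.9], 0.74, array([ 353.8, -376.4,  158. ]))]
5.7 [ 487.04486121 -354.28817617  320.95955037] [[ 0.964 -0.265  0.001]
 [-0.265 -0.964 -0.001]
 [ 0.001  0.001 -1.   ]]
-3 -16 [277.2 197.3]
-3 16 [277.  240.4]
3 -16 [268.3 197.3]
3 16 [268.6 240.4]
```

View pics/w4.png

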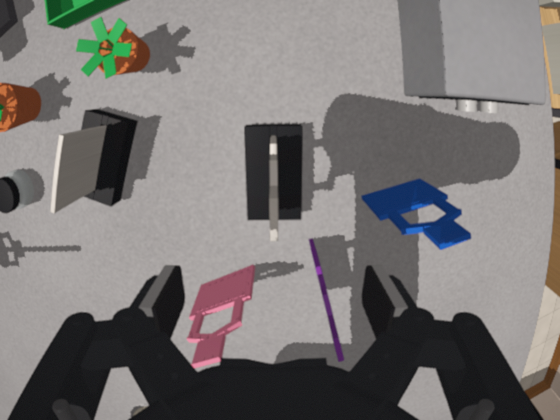

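Request:
{"fn": "apply_moves", "kwargs": {
  "increments": [
    [[0,0,0.25,0,0,0,1],[0,0,0.55,0,0,0,1],[0,0,0.8,0,0,0,1],[0,0,0.95,0,0,0,1],[0,0,1,0,0,0,1],[0,0,1,0,0,0,1]]
  ]
}}

```text
clock: 6.3
position: [487.3, -354.6, 220.8]
ee_rot: [0.991, -0.134, 0.001, 0.0]
contact_force: [0.5, 0.2, -0.0]
gripper_width: 85.4
```

```bash
python3 - <<'E'
from h import *
W=arm.get_image("wrist"); save(W,"w5.png")
s=arm.read_state();print(s["clock"],s["position"],s["contact_force"])
E
```

```text
6.35 [ 487.50876821 -354.73534059  221.50016231] [-0.37259748 -0.81766821  0.4271466 ]
```

View pics/w5.png

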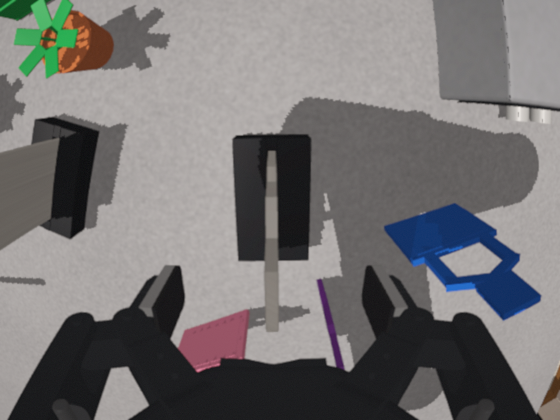

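Request:
{"fn": "apply_moves", "kwargs": {
  "increments": [
    [[0,0,0.01,0,0,0,0],[0,0,0.01,0,0,0,-0.5],[0,0,0.01,0,0,0,-1],[0,0,0.01,0,0,0,-1],[0,0,0.01,0,0,0,-1],[0,0,0.01,0,0,0,-1],[0,0,0.01,0,0,0,-1],[0,0,0.01,0,0,0,-1],[0,0,0.01,0,0,0,-1],[0,0,0.01,0,0,0,-1]]
  ]
}}

```text
clock: 7.35
position: [486.9, -354.5, 219.1]
ee_rot: [0.991, -0.134, 0.0, 0.0]
contact_force: [-0.0, 1.3, 1.8]
gripper_width: 4.9
```

```bash
python3 - <<'E'
from h import *
W=arm.get_image("wrist"); save(W,"w6.png")
s=arm.read_state();print(s["clock"],s["position"],s["contact_force"],s["wrist_torque"],s["gripper_width"],s["ee_rot"])
w=R.from_quat(s["ee_rot"]).as_matrix(); 
n=np.array([np.cos(1.304),np.sin(1.304)]);w=np.array([-n[1],n[0]])
for a in(-3,3):
  for b in(-16,16):
    X=np.r_[np.array([487,-353.5])+a*n+b*w,176]; print(a,b,proj(W,X,1).round(1))
E
```

```text
7.4 [ 486.90597822 -354.48920255  219.18159947] [0.56062402 0.48474842 1.38735675] [ 0.02923672 -0.1069395  -0.01457035] 4.997726900794636 [ 9.90991423e-01 -1.33924914e-01  3.09237311e-04  1.47916785e-04]
-3 -16 [278.  271.5]
-3 16 [277.5 332.9]
3 -16 [262.9 271.5]
3 16 [264.1 332.9]
```

View pics/w6.png

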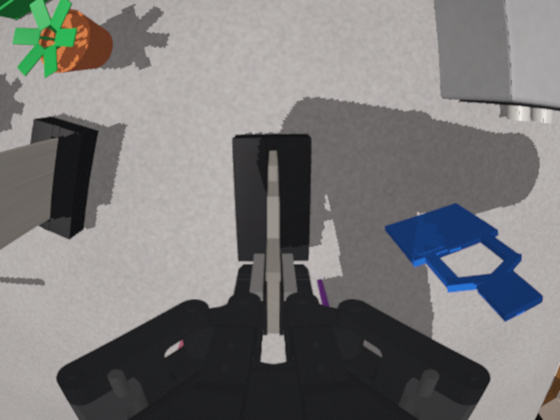

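Request:
{"fn": "apply_moves", "kwargs": {
  "increments": [
    [[0,0,-0.03,0,0,0,-1],[0,0,-0.08,0,0,0,-1],[0,0,-0.15,0,0,0,-1],[0,0,-0.25,0,0,0,-1],[0,0,-0.4,0,0,0,-1],[0,0,-0.6,0,0,0,-1],[0,0,-0.8,0,0,0,-1],[0,0,-1,0,0,0,-1]]
  ]
}}

```text
clock: 8.2
position: [486.6, -354.4, 320.6]
ee_rot: [0.991, -0.134, 0.0, 0.0]
contact_force: [-0.0, 0.1, -2.8]
gripper_width: 5.0
```

Request:
{"fn": "apply_moves", "kwargs": {
  "increments": [
    [[-0.04,-0.12,-0.15,0,0,0,-1],[-0.11,-0.35,-0.28,0,0,-0.05,-1],[-0.21,-0.6,-0.38,0,0,-0.1,-1],[-0.3,-0.86,-0.42,0,0,-0.15,-1]]
  ]
}}

```text
clock: 8.6
position: [480.4, -262.2, 362.6]
ee_rot: [0.995, -0.096, 0.001, 0.0]
contact_force: [-0.2, 0.5, -1.2]
gripper_width: 4.8
```

```bash
python3 - <<'E'
from h import *
s=arm.read_state();print(s["clock"],s["position"],s["contact_force"],s["wrist_torque"],s["gripper_width"],R.from_quat(s["ee_rot"]).as_matrix().round(3))
W=arm.get_image("wrist"); save(W,"w7.png")
E
```

```text
8.6 [ 480.35311153 -262.22662957  362.56822951] [-0.21146605  0.45138489 -1.18026248] [ 0.01277764 -0.05109612 -0.02789033] 4.803798791323594 [[ 0.981 -0.192  0.002]
 [-0.192 -0.981 -0.   ]
 [ 0.002  0.    -1.   ]]
```

View pics/w7.png

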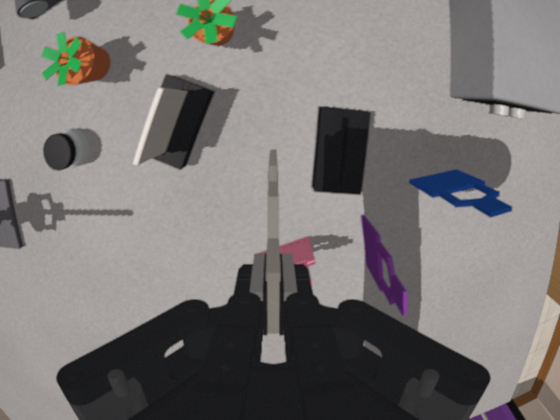

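Request:
{"fn": "apply_moves", "kwargs": {
  "increments": [
    [[-0.08,-0.29,0,0,0,0,-1],[-0.15,-0.58,0,0,0,0,-1],[-0.22,-0.86,0,0,0,0,-1]]
  ]
}}

```text
clock: 8.95
position: [474.9, -173.3, 361.3]
ee_rot: [0.995, -0.097, 0.0, -0.0]
contact_force: [-0.0, -0.7, -0.8]
gripper_width: 5.1
```

Request:
{"fn": "apply_moves", "kwargs": {
  "increments": [
    [[-0.08,-0.29,0,0,0,0,-1],[-0.15,-0.55,0,0,0,0,-1],[-0.2,-0.75,0,0,0,0,-1],[-0.22,-0.86,0,0,0,0,-1],[-0.22,-0.86,0,0,0,0,-1]]
  ]
}}

```text
clock: 9.45
position: [470.4, -85.2, 361.3]
ee_rot: [0.995, -0.096, 0.0, -0.0]
contact_force: [0.5, 0.2, -1.0]
gripper_width: 4.9
```

```bash
python3 - <<'E'
from h import *
s=arm.read_state();print(s["clock"],s["position"],s["contact_force"],R.from_quat(s["ee_rot"]).as_matrix().round(3))
W=arm.get_image("wrist"); save(W,"w8.png")
save(W,"w8c.png",(0,130,220,260),3)
for l in ["disc_eye","boom_axis","boom_tip"]:
    print(l,[(np.round(m["at"],1).tolist(),round(m["conf"],2), onplane(W,m["at"],{"disc_eye":195.5}.get(l,190),1).round(1)) for m in arm.mark_of(l,W)][:4])
E
```

```text
9.45 [470.37671894 -85.15834327 361.32445419] [ 0.5439527   0.22597586 -1.00348651] [[ 0.982 -0.19   0.001]
 [-0.19  -0.982  0.   ]
 [ 0.001 -0.    -1.   ]]
disc_eye [([312.3, 81.5], 0.58, array([ 560.6, -131.3,  195.5])), ([207.1, 20.3], 0.18, array([621.4, -66. , 195.5]))]
boom_axis []
boom_tip [([93.9, 239.6], 0.88, array([471.9,  79.9, 190. ]))]
```

View pics/w8.png

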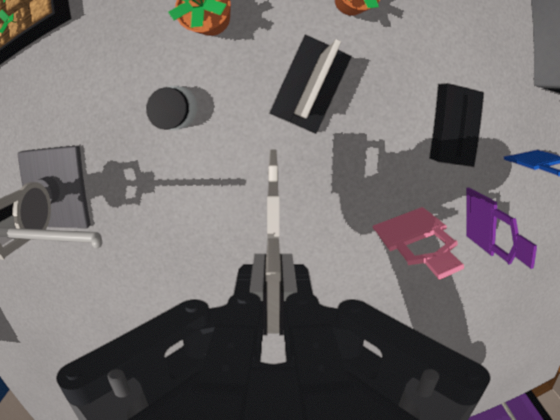

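View pics/w8c.png

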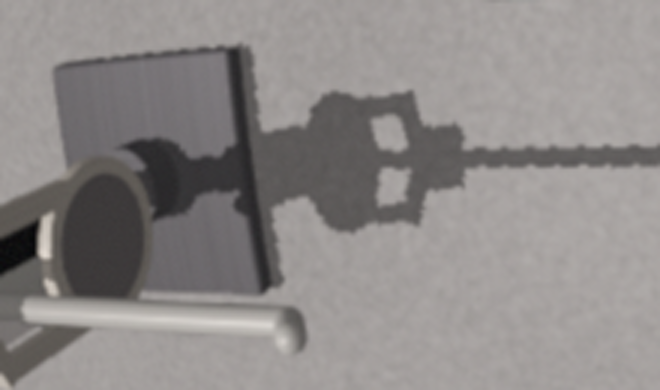

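```bash
python3 - <<'E'
from h import *
W=arm.get_image("wrist")
g=cv2.cvtColor(W["img"],cv2.COLOR_RGB2GRAY).astype(float)
import pickle; pickle.dump(W,open("W8.pkl","wb"))
# bar edges per column via threshold
pts=[]
for c in range(12,90,6):
    col=g[222:252,c]; 
    gr=np.diff(col); t=222+np.argmax(gr)+.5; b=222+np.argmin(gr)+.5
    pts.append((c,t,b)); 
P=[]
for c,t,b in pts:
    X=onplane(W,(c,(t+b)/2),190,1); Xt=onplane(W,(c,t),190,1);Xb=onplane(W,(c,b),190,1)
    print(c,t,b,X[:2].round(1),np.linalg.norm(Xt-Xb).round(1)); P.append(X[:2])
P=np.array(P); a=np.polyfit(P[:,1],P[:,0],1); print(a,"heading",np.degrees(np.arctan2(-1,-a[0])), "x at y=79,271", np.polyval(a,[79,271]))
E
```

```text
12 229.5 238.5 [495.3 185.8] 11.0
18 248.5 238.5 [483.9 182. ] 12.5
24 229.5 239.5 [491.8 166.6] 11.8
30 230.5 238.5 [490.4 157.5] 9.3
36 230.5 239.5 [488.5 148.9] 10.3
42 231.5 237.5 [487.7 140. ] 6.7
48 227.5 230.5 [491.7 128.9] 3.3
54 227.5 230.5 [490.4 121. ] 3.2
60 227.5 230.5 [489.1 113.3] 3.2
66 228.5 231.5 [486.9 106.2] 3.1
72 228.5 231.5 [485.7  98.9] 3.1
78 228.5 231.5 [484.5  91.8] 3.1
84 228.5 231.5 [483.4  84.9] 3.0
[5.75636099e-02 4.80791705e+02] heading -93.29451624126476 x at y=79,271 [485.33922969 496.39144279]
```

```bash
python3 - <<'E'
from h import *
import pickle; W=pickle.load(open("W8.pkl","rb"))
g=cv2.cvtColor(W["img"],cv2.COLOR_RGB2GRAY)
for c in (20,40,60,80,88,92,96,100): print(c,g[224:250,c].tolist())
for uv in [(20,233.5),(40,0),(80,0)]: pass
save(W,"w8d.png",(0,215,120,255),6)
E
```

```text
20 [87, 90, 92, 92, 93, 95, 113, 139, 159, 171, 181, 192, 191, 183, 172, 140, 100, 90, 89, 89, 90, 91, 104, 137, 158, 162]
40 [57, 58, 60, 58, 59, 63, 81, 112, 140, 159, 171, 182, 196, 199, 187, 177, 165, 160, 161, 160, 159, 161, 162, 163, 162, 160]
60 [105, 105, 103, 109, 135, 160, 161, 141, 127, 141, 159, 171, 183, 201, 206, 191, 179, 168, 159, 157, 158, 161, 162, 161, 159, 158]
80 [107, 108, 107, 109, 125, 147, 158, 153, 132, 125, 145, 162, 173, 187, 206, 211, 193, 181, 172, 161, 157, 155, 157, 157, 157, 155]
88 [42, 41, 61, 110, 146, 156, 156, 153, 139, 125, 139, 157, 171, 183, 199, 209, 199, 186, 179, 173, 162, 159, 160, 160, 163, 163]
92 [91, 107, 140, 155, 157, 158, 159, 157, 143, 124, 122, 126, 127, 129, 132, 143, 157, 168, 178, 188, 199, 201, 192, 183, 171, 162]
96 [160, 158, 155, 156, 156, 157, 158, 158, 151, 127, 99, 90, 88, 90, 93, 98, 107, 116, 125, 131, 138, 141, 142, 142, 146, 154]
100 [162, 160, 158, 156, 155, 154, 155, 156, 158, 158, 159, 155, 150, 144, 141, 140, 137, 131, 122, 117, 119, 127, 139, 150, 156, 158]
```

View pics/w8d.png

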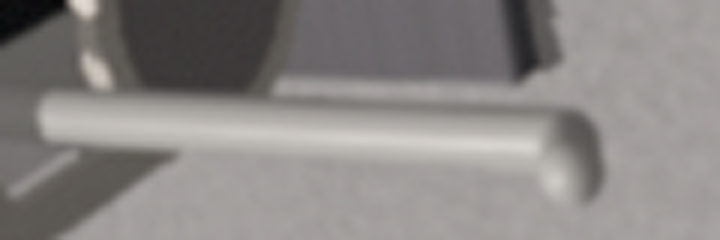

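```bash
cat >> h.py <<'E'
def barline(W,L,z=190):
    P=np.array([onplane(W,(c,(t+b)/2),z,1)[:2] for c,t,b in L])
    for (c,t,b),p in zip(L,P): print(c,p.round(1),"w",np.linalg.norm(onplane(W,(c,t),z,1)-onplane(W,(c,b),z,1)).round(1))
    m=P.mean(0); d=np.linalg.svd(P-m)[2][0]; d*=-np.sign(d[1]); return m,d,np.degrees(np.arctan2(d[1],d[0]))
E
python3 - <<'E'
from h import *
import pickle; W=pickle.load(open("W8.pkl","rb"))
m,d,a=barline(W,[(20,230.5,239.2),(40,230.7,240.2),(60,231.5,241.7),(80,232.7,242.7),(88,233,243.3)])
print(m,d,a); 
for y in (79,271): print(m+d*(y-m[1])/d[1])
print(onplane(W,(93.5,239),190,1))
E
```

```text
20 [492.4 173.2] w 10.4
40 [487.2 143.4] w 10.8
60 [481.9 116.9] w 11.0
80 [477.   92.8] w 10.4
88 [475.1  83.8] w 10.6
[482.7145032  122.01607217] [-0.19179434 -0.98143514] -101.05751827075912
[474.3082023  79.       ]
[511.82928898 271.        ]
[473.30693578  77.96324682 190.        ]
```

Request:
{"fn": "apply_moves", "kwargs": {
  "increments": [
    [[-0.04,-0.15,0.08,0,0,0,-1],[-0.1,-0.38,0.2,0,0,0,-1],[-0.18,-0.65,0.38,0,0,0,-1],[-0.24,-0.85,0.5,0,0,0,-1],[-0.275,-0.97,0.57,0,0,0,-1],[-0.275,-1,0.59,0,0,0,-1],[-0.275,-1,0.59,0,0,0,-1]]
  ]
}}

```text
clock: 10.4
position: [463.2, 17.0, 302.1]
ee_rot: [0.995, -0.097, 0.0, 0.0]
contact_force: [0.1, -0.2, -1.3]
gripper_width: 4.8
```

```bash
python3 - <<'E'
from h import *
s=arm.read_state();print(s["clock"],s["position"],s["contact_force"],R.from_quat(s["ee_rot"]).as_matrix().round(3))
W=arm.get_image("wrist"); save(W,"w9.png"); S=arm.get_image("side"); save(S,"s9.png",(200,110,340,230),5)
import pickle; pickle.dump(W,open("W9.pkl","wb"))
print((s["position"][:2]-np.array([511.8,271]))@np.array([[-.192,-.981],[.981,-.192]]).T)
for l in ["disc_eye","boom_axis","boom_tip"]:
    print(l,[(np.round(m["at"],1).tolist(),round(m["conf"],2), onplane(W,m["at"],{"disc_eye":195.5}.get(l,190),1).round(1)) for m in arm.mark_of(l,W)][:4])
E
```

```text
10.4 [463.24520019  16.95673969 302.05640812] [ 0.14916003 -0.17561953 -1.31296064] [[ 0.981 -0.192  0.   ]
 [-0.192 -0.981 -0.   ]
 [ 0.     0.    -1.   ]]
[258.53895993   1.14404736]
disc_eye [([9.2, 236.2], 0.85, array([500.9, 217.4, 195.5]))]
boom_axis []
boom_tip [([175.7, 240.9], 0.57, array([473. ,  77.6, 190. ]))]
```

View pics/w9.png

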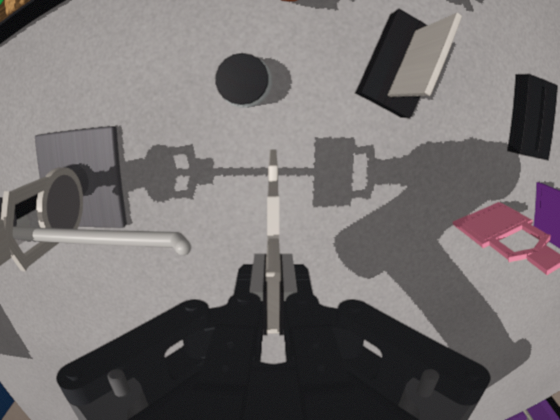

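View pics/s9.png

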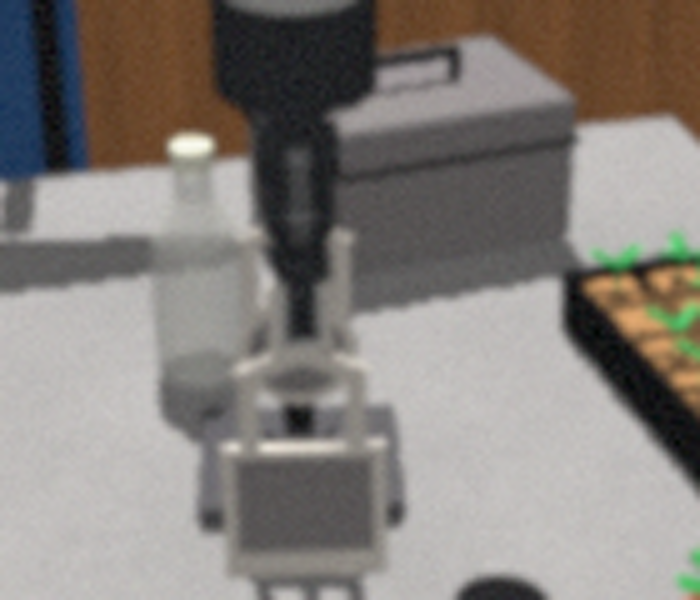

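```bash
python3 - <<'E'
from h import *
import pickle; W=pickle.load(open("W9.pkl","rb"))
save(W,"w9c.png",(20,215,200,260),4)
g=cv2.cvtColor(W["img"],cv2.COLOR_RGB2GRAY)
for c in (50,80,110,140,165): print(c,g[225:253,c].tolist())
E
```

```text
50 [77, 82, 87, 99, 122, 141, 156, 166, 174, 182, 195, 207, 199, 188, 181, 172, 149, 106, 89, 90, 91, 91, 92, 100, 126, 150, 160, 160]
80 [105, 118, 151, 150, 128, 121, 138, 154, 164, 172, 180, 194, 212, 211, 195, 185, 179, 170, 159, 155, 157, 159, 159, 159, 160, 161, 161, 159]
110 [106, 106, 118, 144, 146, 125, 123, 139, 153, 164, 172, 180, 194, 212, 217, 203, 189, 183, 177, 166, 160, 159, 160, 161, 160, 161, 159, 158]
140 [157, 156, 154, 154, 154, 139, 111, 123, 143, 156, 165, 174, 182, 193, 208, 213, 203, 190, 185, 179, 169, 158, 158, 160, 158, 158, 159, 158]
165 [157, 156, 156, 158, 159, 155, 137, 120, 132, 149, 160, 169, 177, 184, 197, 209, 208, 196, 187, 184, 177, 165, 154, 158, 160, 157, 157, 159]
```

View pics/w9c.png

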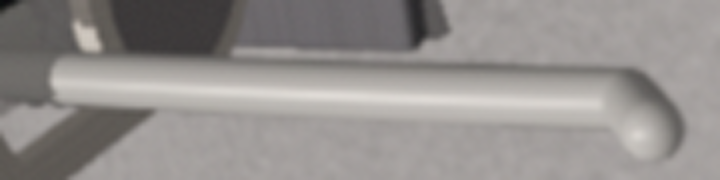

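```bash
python3 - <<'E'
from h import *
import pickle; W=pickle.load(open("W9.pkl","rb"))
m,d,a=barline(W,[(50,228.5,241.5),(80,229.3,242.7),(110,230.3,243.9),(140,230.6,245),(165,231.3,246)])
print(m,d,a); 
q=np.array([463.245,16.957]); n=np.array([-d[1],d[0]]); print("lateral of TCP from line along", n, (q-m)@n)
print(onplane(W,(180,241),190,1))
# panel tab: pixel position of panel's eye; tool x offset check
E
```

```text
50 [493.5 176.7] w 10.8
80 [488.3 148.6] w 10.5
110 [483.5 123.9] w 10.2
140 [479.3 101.5] w 10.3
165 [475.8  84.3] w 10.3
[484.06115008 126.98907078] [-0.188014   -0.98216635] -100.83690632854011
lateral of TCP from line along [ 0.98216635 -0.188014  ] 0.24264800333840555
[472.46814118  74.77243271 190.        ]
```

Request:
{"fn": "apply_moves", "kwargs": {
  "increments": [
    [[0,-0.06,0,0,0,0,-1],[0,-0.16,0,0,0,0,-1],[0,-0.28,0,0,0,0,-1],[0,-0.4,0,0,0,0,-1],[0,-0.52,0,0,0,0,-1],[0,-0.64,0,0,0,0,-1],[0,-0.76,0,0,0,0,-1],[0,-0.86,0,0,0,0,-1],[0,-0.92,0,0,0,0,-1],[0,-0.94,0,0,0,0,-1]]
  ]
}}

```text
clock: 11.65
position: [481.1, 110.1, 301.8]
ee_rot: [0.995, -0.096, -0.0, 0.0]
contact_force: [0.7, -0.0, -1.4]
gripper_width: 5.4
```

```bash
python3 - <<'E'
from h import *
s=arm.read_state();print(s["clock"],s["position"],s["contact_force"])
W=arm.get_image("wrist"); save(W,"w10.png"); S=arm.get_image("side"); save(S,"s10.png",(200,110,340,230),5)
E
```

```text
11.65 [481.09599124 110.08648766 301.82026129] [ 0.70891316 -0.00533862 -1.38141956]
```

View pics/w10.png

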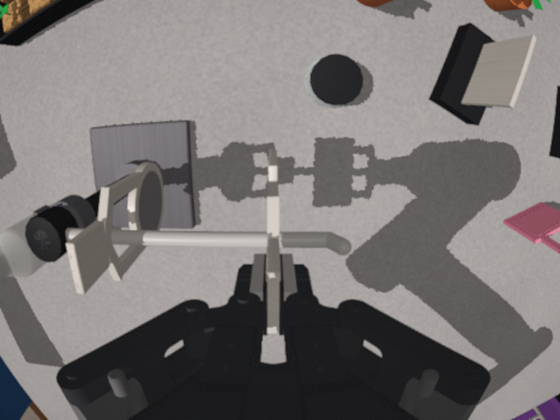

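View pics/s10.png

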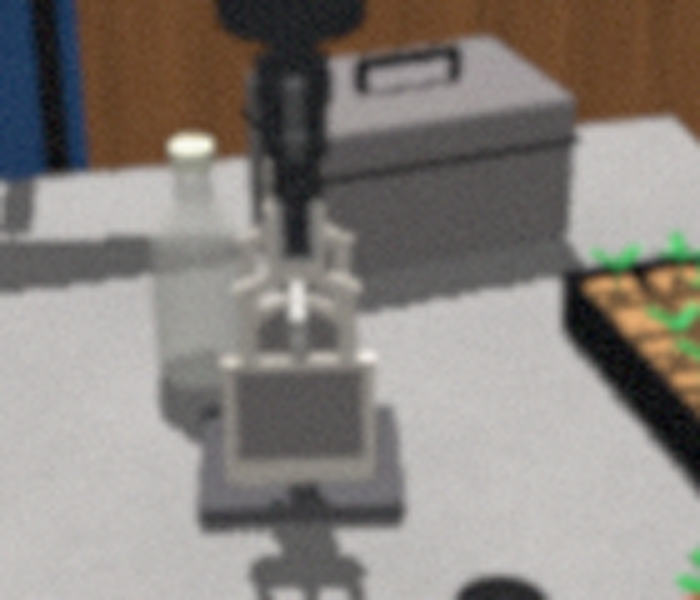

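Request:
{"fn": "apply_moves", "kwargs": {
  "increments": [
    [[0,-0.06,0,0,0,0,-1],[0,-0.16,0,0,0,0,-1],[0,-0.27,0,0,0,0,-1],[0,-0.34,0.03,0,0,0,-1],[0,-0.36,0.07,0,0,0,-1],[0,-0.36,0.11,0,0,0,-1],[0,-0.36,0.14,0,0,0,-1],[0,-0.36,0.16,0,0,0,-1],[0,-0.36,0.17,0,0,0,-1],[0,-0.36,0.17,0,0,0,-1]]
  ]
}}

```text
clock: 12.75
position: [487.9, 144.5, 284.8]
ee_rot: [0.995, -0.097, -0.0, 0.0]
contact_force: [-0.4, -0.6, -0.4]
gripper_width: 5.1
```

Request:
{"fn": "apply_moves", "kwargs": {
  "increments": [
    [[0,0,0.01,0,0,0,-1],[0,0,0.01,0,0,0,-1],[0,0,0.02,0,0,0,-1],[0,0,0.02,0,0,0,-1],[0,0,0.03,0,0,0,-1],[0,0,0.03,0,0,0,-1]]
  ]
}}

```text
clock: 13.35
position: [487.8, 144.7, 281.8]
ee_rot: [0.995, -0.097, -0.0, 0.0]
contact_force: [-0.4, -0.2, -1.3]
gripper_width: 5.2
```

```bash
python3 - <<'E'
from h import *
s=arm.read_state();print(s["clock"],s["position"],s["contact_force"],s["wrist_torque"])
W=arm.get_image("wrist"); save(W,"w11.png"); S=arm.get_image("side"); save(S,"s11.png",(200,110,340,230),5)
E
```

```text
13.35 [487.82994    144.71448416 281.77658477] [-0.3807129  -0.17022956 -1.33270224] [-0.02139006  0.00323732  0.01254584]
```

View pics/w11.png

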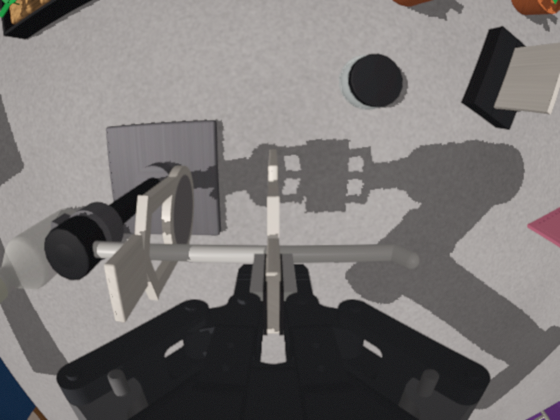

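View pics/s11.png

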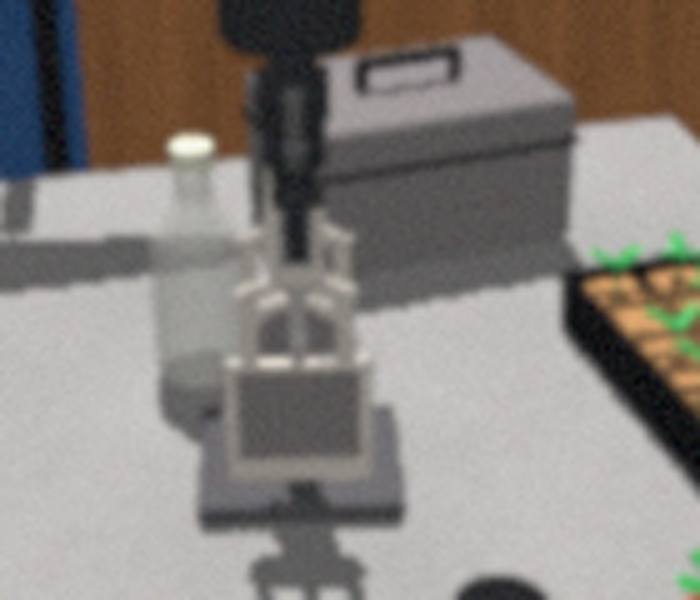

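Request:
{"fn": "apply_moves", "kwargs": {
  "increments": [
    [[0,0,0.005,0,0,0,-1],[0,0,0.01,0,0,0,-1],[0,0,0.015,0,0,0,-1],[0,0,0.015,0,0,0,-1]]
  ]
}}

```text
clock: 13.85
position: [488.0, 144.7, 280.6]
ee_rot: [0.995, -0.097, 0.0, -0.0]
contact_force: [0.7, -0.4, -0.3]
gripper_width: 5.2
```

Request:
{"fn": "apply_moves", "kwargs": {
  "increments": [
    [[0,0,0.005,0,0,0,-1],[0,0,0.01,0,0,0,-1],[0,0,0.01,0,0,0,-1]]
  ]
}}

```text
clock: 14.15
position: [488.1, 144.7, 280.3]
ee_rot: [0.995, -0.097, 0.001, -0.0]
contact_force: [-1.6, -0.3, 4.8]
gripper_width: 5.4
```

Request:
{"fn": "apply_moves", "kwargs": {
  "increments": [
    [[0,0,-0.004,0,0,0,-1],[0,0,-0.004,0,0,0,-0.8],[0,0,-0.004,0,0,0,-0.7],[0,0,-0.004,0,0,0,-0.6],[0,0,-0.004,0,0,0,-0.5],[0,0,-0.004,0,0,0,-0.35],[0,0,-0.004,0,0,0,-0.25],[0,0,-0.004,0,0,0,-0.25],[0,0,-0.004,0,0,0,-0.25]]
  ]
}}

```text
clock: 15.05
position: [487.9, 144.7, 279.8]
ee_rot: [0.995, -0.097, 0.0, -0.0]
contact_force: [-1.2, 0.6, 0.1]
gripper_width: 32.0
```

```bash
python3 - <<'E'
from h import *
s=arm.read_state();print(s["clock"],s["position"],s["contact_force"],s["gripper_width"])
W=arm.get_image("wrist"); save(W,"w12.png"); S=arm.get_image("side"); save(S,"s12.png",(200,110,340,230),5)
E
```

```text
15.05 [487.89385854 144.71924514 279.80873215] [-1.24799945  0.55972409  0.09083959] 31.960849813534814
```

View pics/w12.png

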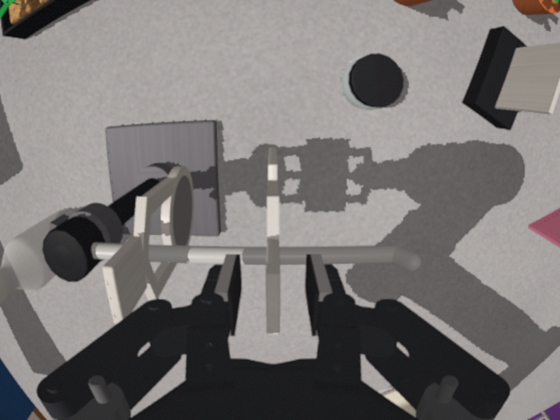

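View pics/s12.png

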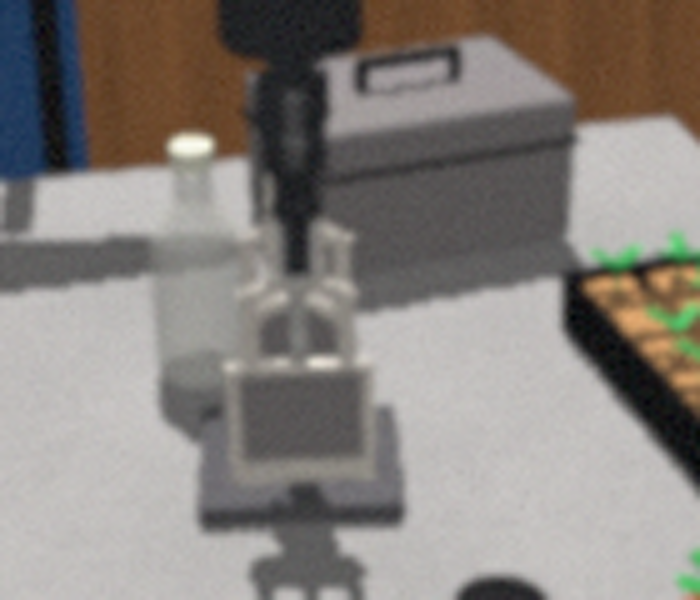

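Request:
{"fn": "apply_moves", "kwargs": {
  "increments": [
    [[0,0,-0.02,0,0,0,-0.25],[0,0,-0.06,0,0,0,-0.25],[0,0,-0.14,0,0,0,-0.25],[0,0,-0.26,0,0,0,-0.25],[0,0,-0.4,0,0,0,-0.25],[0,0,-0.55,0,0,0,-0.25],[0,0,-0.65,0,0,0,-0.25],[0,0,-0.7,0,0,0,-0.25]]
  ]
}}

```text
clock: 15.95
position: [488.2, 144.9, 351.6]
ee_rot: [0.995, -0.097, 0.001, -0.001]
contact_force: [0.5, 0.2, 0.0]
gripper_width: 32.0
```

```bash
python3 - <<'E'
from h import *
s=arm.read_state();print(s["clock"],s["position"],s["contact_force"],s["gripper_width"],s["joints"])
W=arm.get_image("wrist"); save(W,"w13.png"); S=arm.get_image("side"); save(S,"s13.png",(200,110,340,230),5)
for l in ["ref_eye","ref_tab","disc_eye","boom_tip"]:
    print(l,[(np.round(m["at"],1).tolist(),round(m["conf"],2), onplane(W,m["at"],{"disc_eye":195.5,"ref_eye":195.5,"ref_tab":219.5}.get(l,190),1).round(1)) for m in arm.mark_of(l,W)][:4])
E
```

```text
15.95 [488.19388448 144.85174049 351.6015811 ] [0.53438316 0.18739287 0.00088149] 31.978774950993383 [ 6.07744674e-01  1.52431853e-01 -1.91649752e-01  2.50049339e-04
 -1.22394208e+00  7.69220174e-01]
ref_eye [([272.8, 215.8], 0.7, array([487.9, 145.1, 195.5])), ([179.7, 212.4], 0.28, array([503.9, 213.9, 195.5]))]
ref_tab [([270.0, 227.7], 0.67, array([488.3, 147. , 219.5])), ([189.4, 201.7], 0.25, array([516.5, 196.2, 219.5]))]
disc_eye [([177.8, 215.0], 0.69, array([502.2, 216. , 195.5]))]
boom_tip [([363.5, 209.0], 0.73, array([477.9,  75.8, 190. ]))]
```

View pics/w13.png

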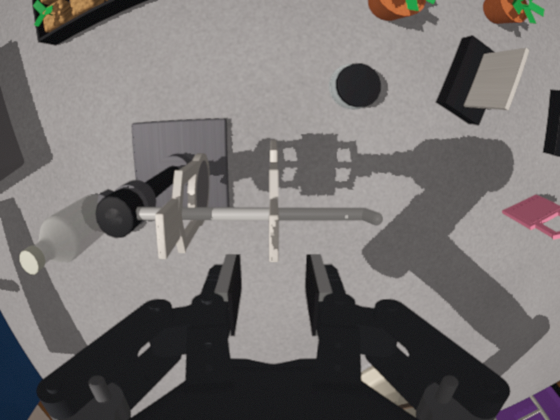

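View pics/s13.png

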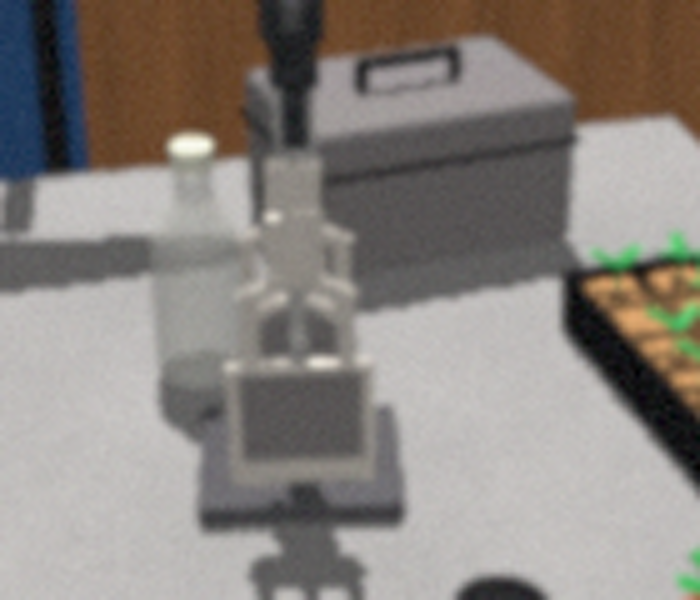

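Request:
{"fn": "apply_moves", "kwargs": {
  "increments": [
    [[0,0.1,0,0,0,0.2,-0.25],[0,0.25,0,0,0,0.45,-0.25],[0,0.38,0,0,0,0.72,-0.25],[0,0.44,0,0,0,1,-0.25]]
  ]
}}

```text
clock: 16.65
position: [479.0, 100.7, 349.2]
ee_rot: [0.939, -0.343, -0.001, 0.001]
contact_force: [0.5, 0.1, -0.2]
gripper_width: 32.0
```

Request:
{"fn": "apply_moves", "kwargs": {
  "increments": [
    [[0,0,0,0,0,0.28,-0.25],[0,0,0,0,0,0.56,-0.25],[0,0,0,0,0,0.8,-0.25],[0,0,0,0,0,1,-0.25]]
  ]
}}

```text
clock: 17.05
position: [479.3, 101.4, 349.2]
ee_rot: [0.826, -0.564, -0.0, 0.001]
contact_force: [0.0, 0.5, -0.5]
gripper_width: 31.8
```

Request:
{"fn": "apply_moves", "kwargs": {
  "increments": [
    [[0,0,0,0,0,0.28,-0.25],[0,0,0,0,0,0.56,-0.25],[0,0,0,0,0,0.84,-0.25],[0,0,0,0,0,1,-0.25],[0,0,0,0,0,1,-0.25]]
  ]
}}

```text
clock: 17.55
position: [479.3, 101.5, 349.2]
ee_rot: [-0.662, 0.749, 0.0, -0.001]
contact_force: [0.3, -0.6, 0.6]
gripper_width: 31.9
```

Request:
{"fn": "apply_moves", "kwargs": {
  "increments": [
    [[0,0,0.05,0,0,0.14,-0.25],[0,0,0.1,0,0,0.14,-0.25],[0,0,0.1,0,0,0.14,-0.25]]
  ]
}}

```text
clock: 17.85
position: [479.0, 101.4, 338.7]
ee_rot: [-0.637, 0.771, 0.0, -0.001]
contact_force: [0.4, -0.0, -0.0]
gripper_width: 31.9
```

```bash
python3 - <<'E'
from h import *
s=arm.read_state();print(s["clock"],s["position"],s["contact_force"],s["gripper_width"],s["joints"],R.from_quat(s["ee_rot"]).as_matrix().round(3))
print((s["position"][:2]-np.array([511.8,271]))@np.array([[-.188,-.982],[.982,-.188]]).T)
W=arm.get_image("wrist"); save(W,"w14.png")
for l in ["ref_eye","disc_eye","boom_tip","boom_axis"]:
    print(l,[(np.round(m["at"],1).tolist(),round(m["conf"],2), onplane(W,m["at"],{"disc_eye":195.5,"ref_eye":195.5,"ref_tab":219.5}.get(l,190),1).round(1)) for m in arm.mark_of(l,W)][:4])
E
```

```text
17.85 [479.02738007 101.39951653 338.73996398] [ 0.37839239 -0.03532497 -0.04836952] 31.866616964067376 [ 5.40897948e-01  1.27636345e-01 -2.53797113e-01 -3.36344941e-04
 -1.19165691e+00 -7.31534252e-01] [[-0.19  -0.982 -0.002]
 [-0.982  0.19  -0.001]
 [ 0.001  0.002 -1.   ]]
[172.70892731  -0.29782188]
ref_eye [([271.7, 272.5], 0.8, array([487.9, 142. , 195.5]))]
disc_eye [([275.5, 346.5], 0.75, array([499. , 216.3, 195.5]))]
boom_tip [([275.3, 185.0], 0.61, array([473. ,  77.8, 190. ]))]
boom_axis [([310.6, 353.5], 0.47, array([470.4, 236.8, 190. ]))]
```

View pics/w14.png

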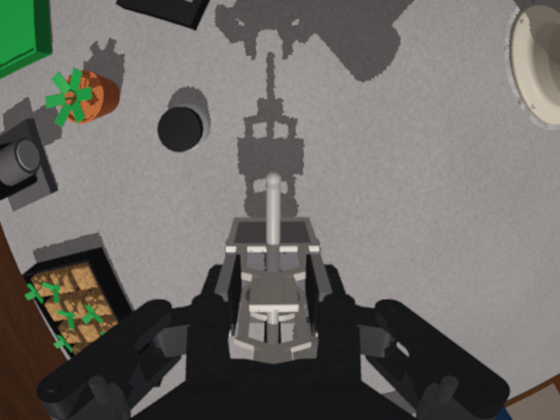

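Request:
{"fn": "apply_moves", "kwargs": {
  "increments": [
    [[0,0,0.15,0,0,0,-0.25],[0,0,0.35,0,0,0,-0.25],[0,0,0.55,0,0,0,-0.25],[0,0,0.72,0,0,0,-0.25],[0,0,0.83,0,0,0,-0.25],[0,0,0.88,0,0,0,-0.25],[0,0,0.9,0,0,0,-0.25]]
  ]
}}

```text
clock: 18.8
position: [479.6, 101.6, 249.8]
ee_rot: [-0.636, 0.772, -0.0, -0.0]
contact_force: [0.9, 0.5, 0.3]
gripper_width: 31.8
```

```bash
python3 - <<'E'
from h import *
s=arm.read_state();print(s["clock"],s["position"],s["contact_force"],s["gripper_width"])
print((s["position"][:2]-np.array([511.8,271]))@np.array([[-.188,-.982],[.982,-.188]]).T)
W=arm.get_image("wrist"); save(W,"w15.png"); S=arm.get_image("side"); save(S,"s15.png",(200,110,340,230),5)
E
```

```text
18.8 [479.60505419 101.59001809 249.78035214] [0.85659801 0.48579633 0.31555165] 31.822503979859473
[172.41325205   0.23363981]
```

View pics/w15.png

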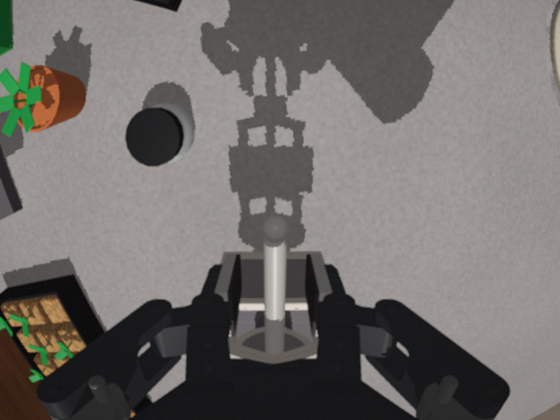

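View pics/s15.png

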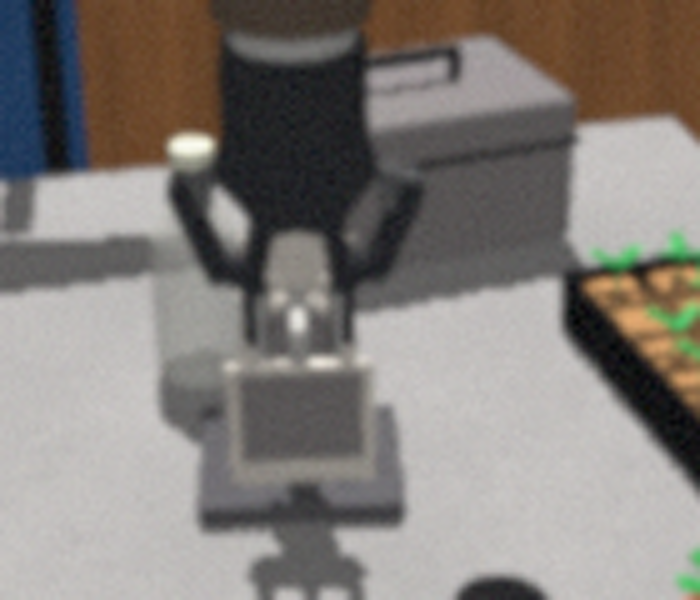

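Request:
{"fn": "apply_moves", "kwargs": {
  "increments": [
    [[0,-0.03,0,0,0,0,-0.25],[0,-0.06,0,0,0,0,-0.25],[0,-0.08,0,0,0,0,-0.25],[0,-0.09,0,0,0,0,-0.25],[0,-0.095,0,0,0,0,-0.25],[0,-0.1,0,0,0,0,-0.25],[0,-0.105,0,0,0,0,-0.25]]
  ]
}}

```text
clock: 19.6
position: [489.7, 99.5, 249.8]
ee_rot: [-0.636, 0.772, -0.0, -0.0]
contact_force: [0.5, 0.4, 0.7]
gripper_width: 32.0
```

```bash
cat > arc.py <<'E'
import numpy as np
def rows(D,c=(172.3,-10.5)):
    c=np.array(c)
    for d in D:
        M=np.array([[np.cos(d),np.sin(d)],[-np.sin(d),np.cos(d)]]); s=(M@c-c)/100
        print(f"[{s[0]:.3f}, {s[1]:.3f}, 0, 0, 0, {-d/0.5:.2f}, -0.25],",end=" ")
    print()
E
python3 - <<'E'
from h import *
from arc import rows
s=arm.read_state();print(s["clock"],s["position"],s["contact_force"],s["wrist_torque"])
W=arm.get_image("wrist"); save(W,"w16.png",(180,200,380,360),4)
rows([.005,.01,.02,.035,.05,.07,.09,.11,.13,.15]); rows(np.arange(1,11)*.02)
E
```

```text
19.6 [489.71597908  99.51005961 249.81745905] [0.54789096 0.38543356 0.69444453] [-0.04052204 -0.02732742  0.01986389]
[-0.001, -0.009, 0, 0, 0, -0.01, -0.25], [-0.001, -0.017, 0, 0, 0, -0.02, -0.25], [-0.002, -0.034, 0, 0, 0, -0.04, -0.25], [-0.005, -0.060, 0, 0, 0, -0.07, -0.25], [-0.007, -0.086, 0, 0, 0, -0.10, -0.25], [-0.012, -0.120, 0, 0, 0, -0.14, -0.25], [-0.016, -0.154, 0, 0, 0, -0.18, -0.25], [-0.022, -0.189, 0, 0, 0, -0.22, -0.25], [-0.028, -0.222, 0, 0, 0, -0.26, -0.25], [-0.035, -0.256, 0, 0, 0, -0.30, -0.25], 
[-0.002, -0.034, 0, 0, 0, -0.04, -0.25], [-0.006, -0.069, 0, 0, 0, -0.08, -0.25], [-0.009, -0.103, 0, 0, 0, -0.12, -0.25], [-0.014, -0.137, 0, 0, 0, -0.16, -0.25], [-0.019, -0.171, 0, 0, 0, -0.20, -0.25], [-0.025, -0.206, 0, 0, 0, -0.24, -0.25], [-0.032, -0.239, 0, 0, 0, -0.28, -0.25], [-0.039, -0.273, 0, 0, 0, -0.32, -0.25], [-0.047, -0.307, 0, 0, 0, -0.36, -0.25], [-0.055, -0.340, 0, 0, 0, -0.40, -0.25],
```

View pics/w16.png

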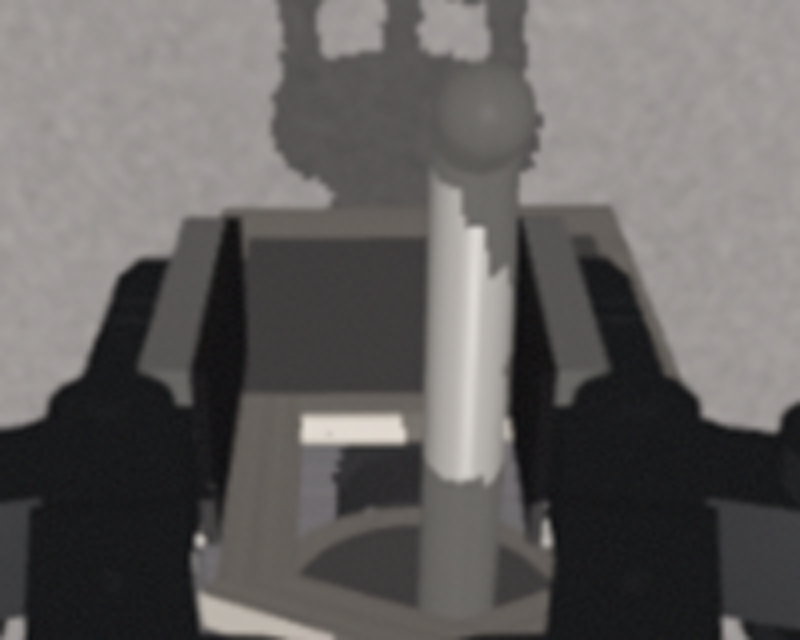

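Request:
{"fn": "apply_moves", "kwargs": {
  "increments": [
    [[-0.001,-0.009,0,0,0,-0.01,-0.25],[-0.001,-0.017,0,0,0,-0.02,-0.25],[-0.002,-0.034,0,0,0,-0.04,-0.25],[-0.005,-0.06,0,0,0,-0.07,-0.25],[-0.007,-0.086,0,0,0,-0.1,-0.25],[-0.012,-0.12,0,0,0,-0.14,-0.25],[-0.016,-0.154,0,0,0,-0.18,-0.25],[-0.022,-0.189,0,0,0,-0.22,-0.25],[-0.028,-0.222,0,0,0,-0.26,-0.25],[-0.035,-0.256,0,0,0,-0.3,-0.25]]
  ]
}}

```text
clock: 20.65
position: [515.8, 98.1, 249.8]
ee_rot: [-0.692, 0.722, 0.0, 0.0]
contact_force: [-0.6, 0.5, 0.4]
gripper_width: 31.6
```

Request:
{"fn": "apply_moves", "kwargs": {
  "increments": [
    [[-0.002,-0.034,0,0,0,-0.04,-0.25],[-0.006,-0.069,0,0,0,-0.08,-0.25],[-0.009,-0.103,0,0,0,-0.12,-0.25],[-0.014,-0.137,0,0,0,-0.16,-0.25],[-0.019,-0.171,0,0,0,-0.2,-0.25],[-0.025,-0.206,0,0,0,-0.24,-0.25],[-0.032,-0.239,0,0,0,-0.28,-0.25],[-0.039,-0.273,0,0,0,-0.32,-0.25],[-0.047,-0.307,0,0,0,-0.36,-0.25],[-0.055,-0.34,0,0,0,-0.4,-0.25]]
  ]
}}

```text
clock: 21.65
position: [550.0, 102.1, 249.8]
ee_rot: [0.761, -0.649, -0.0, 0.0]
contact_force: [-1.6, -0.5, 0.3]
gripper_width: 32.2
```

```bash
python3 - <<'E'
from h import *
s=arm.read_state();print(s["clock"],s["position"],s["contact_force"],s["wrist_torque"])
q=s["position"][:2]-np.array([511.8,271]); Rm=R.from_quat(s["ee_rot"]).as_matrix(); print("in tool",Rm[:2,:2].T@q, "yaw turn",np.arctan2(Rm[1,0],Rm[0,0])+np.radians(100.84))
W=arm.get_image("wrist"); save(W,"w17.png"); S=arm.get_image("side"); save(S,"s17.png",(200,110,340,230),5)
E
```

```text
21.65 [549.98253065 102.13771481 249.7684368 ] [-1.62350652 -0.46966488  0.30678694] [ 0.18697411  0.44046421 -0.02204343]
in tool [172.77419757 -11.02060151] yaw turn 0.3478706200002528
```

View pics/w17.png

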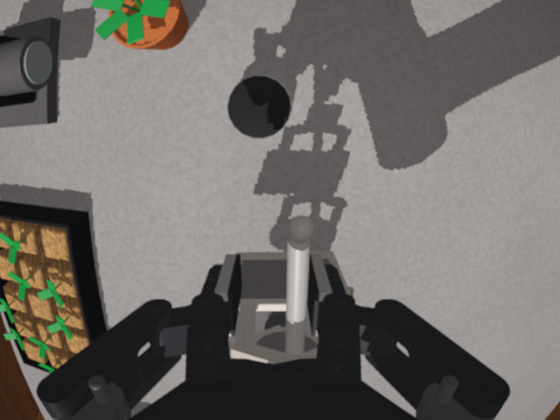

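View pics/s17.png

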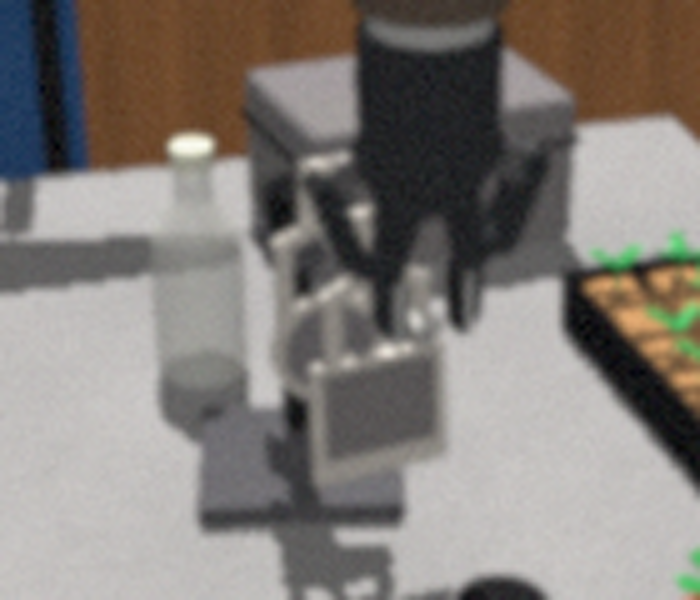

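Request:
{"fn": "apply_moves", "kwargs": {
  "increments": [
    [[-0.001,-0.017,0,0,0,-0.02,-0.25],[-0.003,-0.043,0,0,0,-0.05,-0.25],[-0.006,-0.077,0,0,0,-0.09,-0.25],[-0.014,-0.137,0,0,0,-0.16,-0.25],[-0.019,-0.171,0,0,0,-0.2,-0.25],[-0.025,-0.206,0,0,0,-0.24,-0.25],[-0.032,-0.239,0,0,0,-0.28,-0.25],[-0.039,-0.273,0,0,0,-0.32,-0.25],[-0.047,-0.307,0,0,0,-0.36,-0.25],[-0.055,-0.34,0,0,0,-0.4,-0.25]]
  ]
}}

```text
clock: 22.75
position: [582.7, 112.9, 249.8]
ee_rot: [0.822, -0.57, -0.0, 0.0]
contact_force: [-2.1, 0.3, 0.4]
gripper_width: 32.0
```

```bash
python3 - <<'E'
from h import *
from arc import rows
s=arm.read_state();print(s["clock"],s["position"],s["contact_force"],s["wrist_torque"])
q=s["position"][:2]-np.array([511.8,271]); Rm=R.from_quat(s["ee_rot"]).as_matrix(); print("in tool",Rm[:2,:2].T@q, "yaw turn",np.arctan2(Rm[1,0],Rm[0,0])+np.radians(100.84))
rows([.02,.04,.06,.08,.1,.12,.14,.16,.175,.19],(172.8,-11)); rows([.01,.02,.03,.04,.05,.06,.065,.07,.075,.08],(172.8,-11))
E
```

```text
22.75 [582.66166238 112.93402241 249.7536236 ] [-2.06787533  0.29805229  0.40173034] [ 0.0893026   0.4880849  -0.00923637]
in tool [172.88128565 -10.87609864] yaw turn 0.5478086069097567
[-0.003, -0.035, 0, 0, 0, -0.04, -0.25], [-0.006, -0.069, 0, 0, 0, -0.08, -0.25], [-0.010, -0.103, 0, 0, 0, -0.12, -0.25], [-0.014, -0.138, 0, 0, 0, -0.16, -0.25], [-0.020, -0.172, 0, 0, 0, -0.20, -0.25], [-0.026, -0.206, 0, 0, 0, -0.24, -0.25], [-0.032, -0.240, 0, 0, 0, -0.28, -0.25], [-0.040, -0.274, 0, 0, 0, -0.32, -0.25], [-0.046, -0.299, 0, 0, 0, -0.35, -0.25], [-0.052, -0.324, 0, 0, 0, -0.38, -0.25], 
[-0.001, -0.017, 0, 0, 0, -0.02, -0.25], [-0.003, -0.035, 0, 0, 0, -0.04, -0.25], [-0.004, -0.052, 0, 0, 0, -0.06, -0.25], [-0.006, -0.069, 0, 0, 0, -0.08, -0.25], [-0.008, -0.086, 0, 0, 0, -0.10, -0.25], [-0.010, -0.103, 0, 0, 0, -0.12, -0.25], [-0.011, -0.112, 0, 0, 0, -0.13, -0.25], [-0.012, -0.121, 0, 0, 0, -0.14, -0.25], [-0.013, -0.129, 0, 0, 0, -0.15, -0.25], [-0.014, -0.138, 0, 0, 0, -0.16, -0.25],
```

Request:
{"fn": "apply_moves", "kwargs": {
  "increments": [
    [[-0.003,-0.035,0,0,0,-0.04,-0.25],[-0.006,-0.069,0,0,0,-0.08,-0.25],[-0.01,-0.103,0,0,0,-0.12,-0.25],[-0.014,-0.138,0,0,0,-0.16,-0.25],[-0.02,-0.172,0,0,0,-0.2,-0.25],[-0.026,-0.206,0,0,0,-0.24,-0.25],[-0.032,-0.24,0,0,0,-0.28,-0.25],[-0.04,-0.274,0,0,0,-0.32,-0.25],[-0.046,-0.299,0,0,0,-0.35,-0.25],[-0.052,-0.324,0,0,0,-0.38,-0.25]]
  ]
}}

```text
clock: 23.75
position: [611.2, 129.2, 249.8]
ee_rot: [0.872, -0.489, -0.0, 0.0]
contact_force: [-2.4, 0.3, 0.3]
gripper_width: 31.7
```

Request:
{"fn": "apply_moves", "kwargs": {
  "increments": [
    [[-0.001,-0.017,0,0,0,-0.02,-0.25],[-0.003,-0.035,0,0,0,-0.04,-0.25],[-0.004,-0.052,0,0,0,-0.06,-0.25],[-0.006,-0.069,0,0,0,-0.08,-0.25],[-0.008,-0.086,0,0,0,-0.1,-0.25],[-0.01,-0.103,0,0,0,-0.12,-0.25],[-0.011,-0.112,0,0,0,-0.13,-0.25],[-0.012,-0.121,0,0,0,-0.14,-0.25],[-0.013,-0.129,0,0,0,-0.15,-0.25],[-0.014,-0.138,0,0,0,-0.16,-0.25]]
  ]
}}

```text
clock: 24.75
position: [622.0, 137.4, 249.8]
ee_rot: [0.891, -0.454, -0.0, 0.0]
contact_force: [-1.2, 0.7, -0.3]
gripper_width: 32.2
```

```bash
python3 - <<'E'
from h import *
from arc import rows
s=arm.read_state();print(s["clock"],s["position"],s["contact_force"],s["wrist_torque"])
q=s["position"][:2]-np.array([511.8,271]); Rm=R.from_quat(s["ee_rot"]).as_matrix(); print("in tool",Rm[:2,:2].T@q, "yaw turn",np.arctan2(Rm[1,0],Rm[0,0])+np.radians(100.84))
W=arm.get_image("wrist"); save(W,"w18.png"); S=arm.get_image("side"); save(S,"s18.png",(200,110,340,230),5)
rows([.005,.01,.015,.02,.025,.03],(172.8,-11))
E
```

```text
24.75 [622.04946566 137.39732958 249.78955805] [-1.21842614  0.69453035 -0.28419038] [ 0.0171079   0.48964808 -0.04005567]
in tool [172.87960406 -10.82869637] yaw turn 0.8165596498149496
[-0.001, -0.009, 0, 0, 0, -0.01, -0.25], [-0.001, -0.017, 0, 0, 0, -0.02, -0.25], [-0.002, -0.026, 0, 0, 0, -0.03, -0.25], [-0.003, -0.035, 0, 0, 0, -0.04, -0.25], [-0.003, -0.043, 0, 0, 0, -0.05, -0.25], [-0.004, -0.052, 0, 0, 0, -0.06, -0.25],
```

View pics/w18.png

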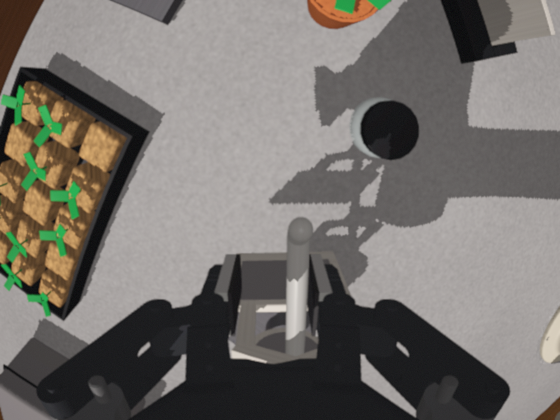

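View pics/s18.png

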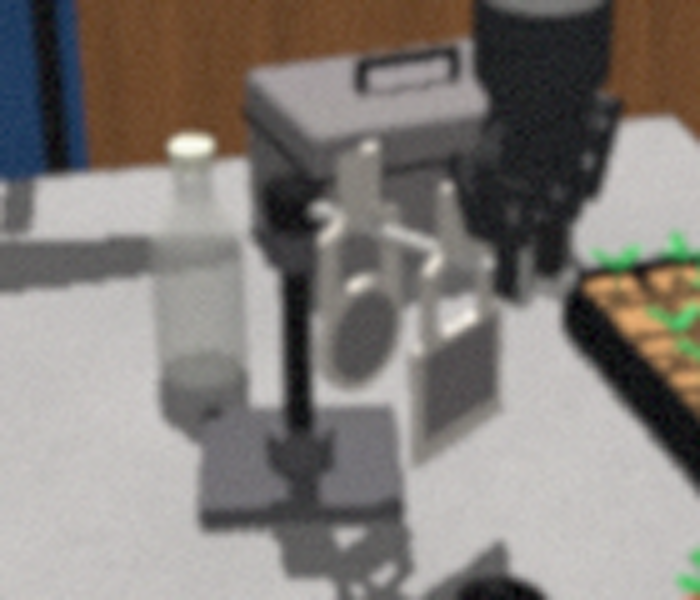

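Request:
{"fn": "apply_moves", "kwargs": {
  "increments": [
    [[-0.001,-0.009,0,0,0,-0.01,-0.25],[-0.001,-0.017,0,0,0,-0.02,-0.25],[-0.002,-0.026,0,0,0,-0.03,-0.25],[-0.003,-0.035,0,0,0,-0.04,-0.25],[-0.003,-0.043,0,0,0,-0.05,-0.25],[-0.003,-0.043,0,0,0,-0.05,-0.25]]
  ]
}}

```text
clock: 25.45
position: [624.6, 139.6, 249.7]
ee_rot: [0.896, -0.443, -0.001, 0.001]
contact_force: [-4.9, -1.6, 1.7]
gripper_width: 32.3
```

Request:
{"fn": "apply_moves", "kwargs": {
  "increments": [
    [[0,-0.006,0,0,0,0,-0.25],[0,-0.012,0,0,0,0,-0.25],[0,-0.012,0,0,0,0,-0.25]]
  ]
}}

```text
clock: 25.75
position: [624.8, 139.8, 249.6]
ee_rot: [0.896, -0.444, -0.002, 0.002]
contact_force: [-7.0, -3.4, 2.1]
gripper_width: 31.9
```

Request:
{"fn": "apply_moves", "kwargs": {
  "increments": [
    [[0,-0.006,0,0,0,0,-0.25],[0,-0.012,0,0,0,0,-0.25],[0,-0.012,0,0,0,0,-0.25]]
  ]
}}

```text
clock: 26.05
position: [625.0, 139.9, 249.6]
ee_rot: [0.896, -0.444, -0.002, 0.003]
contact_force: [-9.1, -3.9, 5.1]
gripper_width: 32.0
```

Request:
{"fn": "apply_moves", "kwargs": {
  "increments": [
    [[0,0.01,0,0,0,0,-0.25],[0,0.02,0,0,0,0,-0.25],[0,0.03,0,0,0,0,-0.25],[0,0.05,0,0,0,0,-0.25],[0,0.08,0,0,0,0,-0.25],[0,0.11,0,0,0,0,-0.25],[0,0.13,0,0,0,0,-0.25],[0,0.14,0,0,0,0,-0.25]]
  ]
}}

```text
clock: 26.85
position: [616.2, 133.1, 250.0]
ee_rot: [0.896, -0.443, 0.0, -0.0]
contact_force: [0.7, -0.1, 0.1]
gripper_width: 32.1
```

```bash
python3 - <<'E'
from h import *
s=arm.read_state();print(s["clock"],s["position"],s["contact_force"],s["wrist_torque"])
q=s["position"][:2]-np.array([511.8,271]); Rm=R.from_quat(s["ee_rot"]).as_matrix(); print("in tool",Rm[:2,:2].T@q, "yaw turn",np.arctan2(Rm[1,0],Rm[0,0])+np.radians(100.84))
W=arm.get_image("wrist"); save(W,"w19.png")
E
```

```text
26.85 [616.19492857 133.09142532 249.99284954] [ 0.71684659 -0.08306479  0.13188742] [ 0.05472596  0.01434873 -0.01631548]
in tool [172.96410102   0.7031896 ] yaw turn 0.8412165186661038
```

View pics/w19.png

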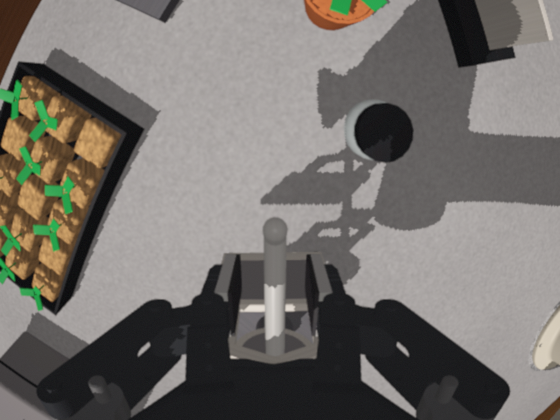

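Request:
{"fn": "apply_moves", "kwargs": {
  "increments": [
    [[0,0,-0.05,0,0,0,-0.25],[0,0,-0.15,0,0,0,-0.25],[0,0,-0.3,0,0,0,-0.25],[0,0,-0.5,0,0,0,-0.25],[0,0,-0.7,0,0,0,-0.25],[0,0,-0.85,0,0,0,-0.25],[0,0,-0.95,0,0,0,-0.25],[0,0,-1,0,0,0,-0.25],[0,0,-1,0,0,0,-0.25]]
  ]
}}

```text
clock: 27.8
position: [616.2, 133.2, 350.5]
ee_rot: [0.896, -0.443, 0.0, -0.001]
contact_force: [0.3, 0.5, -0.8]
gripper_width: 31.8
```

```bash
python3 - <<'E'
from h import *
s=arm.read_state();print(s["clock"],s["position"],s["contact_force"])
W=arm.get_image("wrist"); save(W,"w20.png")
S=arm.get_image("side"); save(S,"s20.png",(200,90,340,230),5)
L={}
for l in ["ref_eye","disc_eye","boom_tip","boom_axis"]:
    for m in arm.mark_of(l,W)[:2]: 
        X=onplane(W,m["at"],195.5 if "eye" in l else 190,1); v=X[:2]-np.array([511.8,271])
        print(l,np.round(m["at"],1),round(m["conf"],2),X.round(1),"r",np.hypot(*v).round(1),"angle",(np.arctan2(v[1],v[0])+np.radians(100.84)).round(3))
E
```

```text
27.8 [616.23915395 133.21247529 350.52702633] [ 0.28611936  0.53740961 -0.79016511]
ref_eye [272.4 267.2] 0.81 [590.7 168.  195.5] r 129.7 angle 0.843
disc_eye [273.7 337.5] 0.62 [545.5 225.2 195.5] r 56.9 angle 0.824
boom_tip [274.2 182. ] 0.87 [630.3 113.9 190. ] r 196.8 angle 0.836
```

View pics/w20.png

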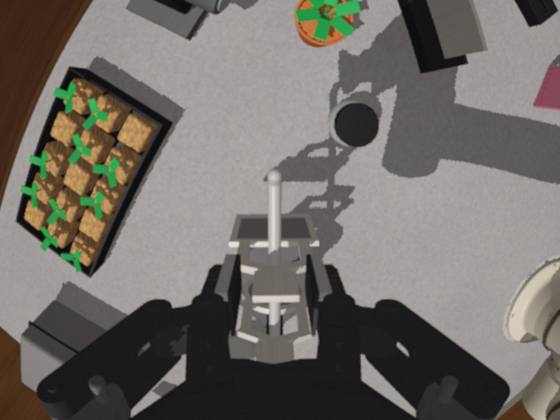

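View pics/s20.png

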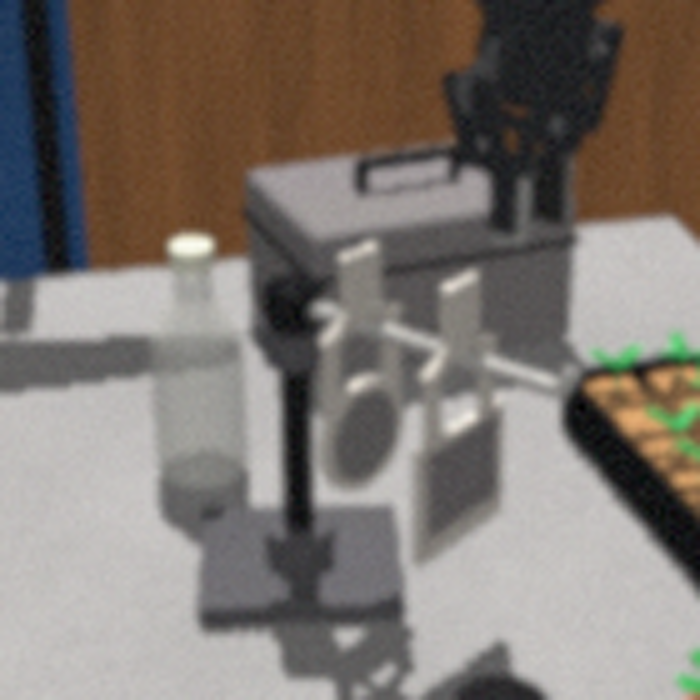

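Request:
{"fn": "apply_moves", "kwargs": {
  "increments": [
    [[0,0,-0.1,0,0,0,-0.25],[0,0,-0.3,0,0,0,-0.25],[0,0,-0.5,0,0,0,-0.25],[0,0,-0.6,0,0,0,-0.25],[0,0,-0.6,0,0,0,-0.25],[0,0,-0.6,0,0,0,-0.25],[0,0,-0.6,0,0,0,-0.25],[0,0,-0.6,0,0,0,-0.25],[0,0,-0.6,0,0,0,-0.25],[0,0,-0.6,0,0,0,-0.25]]
  ]
}}

```text
clock: 29.1
position: [616.1, 133.1, 409.4]
ee_rot: [0.896, -0.443, -0.0, 0.0]
contact_force: [0.1, 0.3, -0.9]
gripper_width: 32.0
```

Request:
{"fn": "apply_moves", "kwargs": {
  "increments": [
    [[0,0,0,0,0,0,-0.25],[0,0,0,0,0,0,-0.25],[0,0,0,0,0,0,-0.25],[0,0,0,0,0,0,-0.25],[0,0,0,0,0,0,-0.25],[0,0,0,0,0,0,-0.25],[0,0,0,0,0,0,-0.25],[0,0,0,0,0,0,-0.25],[0,0,0,0,0,0,-0.25],[0,0,0,0,0,0,-0.25]]
  ]
}}

```text
clock: 30.1
position: [616.1, 133.1, 409.8]
ee_rot: [0.896, -0.443, -0.0, 0.0]
contact_force: [0.1, -0.4, 0.2]
gripper_width: 32.0
```

```bash
python3 - <<'E'
from h import *
s=arm.read_state();print(s["clock"],s["position"],s["contact_force"])
I=[arm.get_image("side") for _ in range(4)]
for k in(1,2,3):
    d=np.abs(I[k]["img"].astype(int)-I[0]["img"].astype(int))[110:230,240:330]; print(d.max(),d.mean())
save(I[-1],"s21.png"); save(arm.get_image("top"),"t21.png")
W=arm.get_image("wrist")
for l in ["ref_eye","disc_eye","boom_tip","boom_axis"]:
    for m in arm.mark_of(l,W)[:1]: 
        X=onplane(W,m["at"],195.5 if "eye" in l else 190,1); v=X[:2]-np.array([511.8,271])
        print(l,np.round(m["at"],1),round(m["conf"],2),X.round(1),"r",np.hypot(*v).round(1),"angle",(np.arctan2(v[1],v[0])+np.radians(100.84)).round(3))
save(W,"w21.png")
E
```

```text
30.1 [616.12982602 133.14138297 409.811367  ] [ 0.08344545 -0.3567997   0.22901153]
27 2.426111111111111
26 2.4237345679012345
23 2.3967901234567903
ref_eye [272.1 235.8] 0.84 [591.7 166.7 195.5] r 131.4 angle 0.843
disc_eye [273.8 303.4] 0.91 [543.  227.5 195.5] r 53.5 angle 0.812
boom_tip [273.4 166.9] 0.73 [630.3 114.2 190. ] r 196.6 angle 0.836
boom_axis [272.8 335.6] 0.65 [513.5 267.9 190. ] r 3.6 angle 0.687
```

View pics/s21.png

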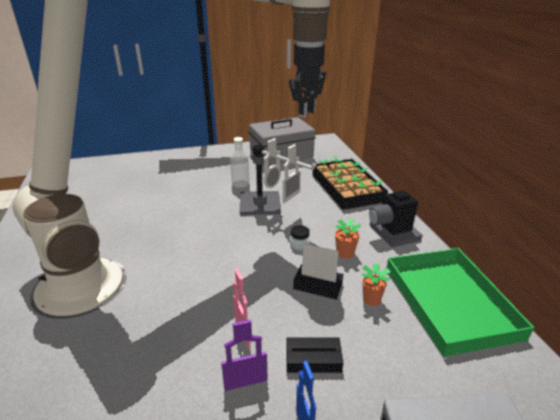

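View pics/t21.png

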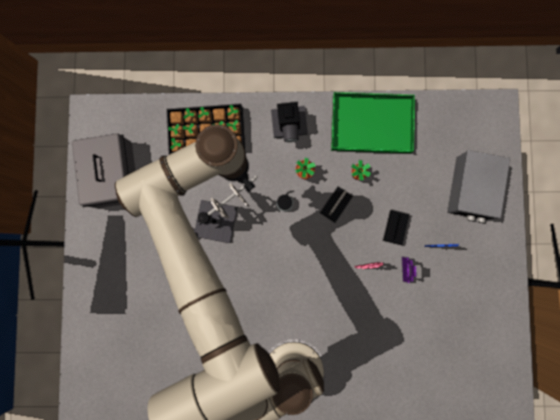

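```bash
python3 -c "
from bench import arm
print(arm.job_done(), arm.read_state()['clock'])"
```

```text
the job is handed in; nothing more can be done
the job is handed in; nothing more can be done
```

The square panel now hangs on the hook arm beside the round one. The arm is swung back against its stop with both panels on it, and I handed the job in at about 30 s.

**What I did:** I gripped the panel by its tab, lifted it out of the slotted block and threaded its eye over the upturned end. It was set down about 128 mm out from the pivot with roughly 5 N of contact, and I let go. I then straddled the bar with half-open fingers and turned it slowly to its stop, backed off without touching it and raised clear.

**Last checks:**
- **Panels:** The final pictures show both hanging, about 54 mm (round) and 131 mm (square) from the pivot. Four side pictures in a row differed only by image noise, so both were at rest.
- **Contact:** The tool force read zero within noise. The fingertips were well above the tabs.
- **Bystanders:** The plain plate, pots, bottle and jar look untouched in the side and top pictures. I judged this by eye and did not measure it.
- **Swing angle (slight disagreement):** The camera puts the swing at 0.84 rad, not the stated 0.85. I put the gap down to camera error. At the end the pushing force rose to about 10 N, against the 1–2 N friction figure, with almost no movement, so I took it to be at the stop.
- **Top camera (disagreement):** It placed the arm about 4–5 mm away from where the wrist camera did. I worked from the wrist camera, and the threading and hanging fitted its readings.

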